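Start the temperature logger and clip it on the shut food-sample box

ROBOT

A 7-joint arm with a two-finger parallel gripper is mounted at the origin on the work surface. World frame = base frame: x ahead of the robot, y to its left, z up, the work surface at z = 0. Lengths are in mm, angles in degrees, forces in N, time in s.
With the tool pointing down it reaches from about 425 to 875 mm from the base axis. Payload 4.7 kg.
Tool frame: the origin (TCP) lies at the very end of the fingers, on their centre line; the grasp point (between the pads) lies 19 mm behind it; x points along the fingers, y is the direction in which the jaws open and shut, and the axes are right-handed (so a half turn about x gives the same grasp; the last joint's range is limited). The gripper opens to 85 mm and grips with 20 to 120 N. Pads are 22 mm wide; open, the fingers measure 114 mm over their backs; the gripper's body (76 mm by 85 mm) begins 54 mm behind the grasp point. The pads swing forward as they close: fully open they stand 13 mm farther back than shut.
Start: joints at [-74.479, 18.392, -4.016, 83.108, 1.295, 78.541, -3.26], TCP at [165.119, 628.699, 209.749] pointing down, gripper open.
Joint ranges: [-163.93, 163.93], [-17.29, 119.83], [-79.2, 71.16], [3.27, 140.29], [-89.18, 269.18], [5.43, 117.66], [-154.24, 154.24]. Speed limits (degrees/s): [147.25, 147.25, 180, 180, 180, 180, 180].

INTERFACE

Orientations are given as a 3x3 rotation matrix whose columns are the frame's x, y, z axes.
In Python, from station import env, optics, job_done gives the robot as it stands.
- The arm moves only by the tool jog_arm, never from a script. Its argument "series" is a list of rows, each a list of 5 numbers: the shift along the tool's x, y, z in units of 60 mm (1.0 is 60 mm), then the turn about the tool's x in units of 8 degrees (1.0 is 8 degrees), then the finger opening in mm, from 0 to 85.4. A call has exactly 5 rows; each row shifts and turns the commanded pose from where the row before left it, along the tool's axes as they then stand; what a row does not reach is not made up. A row lasts 1/8 s, in which the tool goes at most 62.5 mm and 10.7 degrees, less where a joint would pass 70% of its speed; a pose out of reach is approached as far as the arm can. A call is refused whole if a number of a shift passes 1 or a number of a turn 1, either way. A call with a gripper value outside its range is refused whole. The fingers move at their own pace and stop on an object; "squeeze" is the grip in N (left out, the last holds). Time passes only in rows, so rows that do not move let the fingers close, or fill a call up. It gives the time, the measured TCP pose, the force and the opening at its end, in the units of the state.
- env.state(): the state, without advancing time (a new reading comes with each control period).
- optics.read_camera(name): name is "scene" or "side" or "wrist"; returns the picture (480x640x3 uint8, red, green, blue); there is no depth.
- optics.camera_info(name): a dict with "fovy" (degrees; the focal length in pixels is half the picture's height over the tangent of half this angle, whatever the lens; pixels are square), "cx", "cy" (the principal point, pixels), "R" (3x3) and "t" (3): a world point X has camera coordinates R X + t; the wrist camera has in their place "tool_from_camera" (4x4, takes a point from camera to tool coordinates, whose origin is the TCP and whose axes are the tool frame's). Camera axes: x right, y down, z forward; pixel columns grow to the right and rows downward; lengths in mm; the calibration is good to about 2 mm. A picture is of the moment at which its call begins: read the wrist's pose just before it. camera_info takes no time and is no camera call.
- job_done(): hands the job in, once; it reports no verdict.
The state is a dict: "t": time; "joint_positions": joint angles; "qvel": joint speeds; "joint_efforts": joint torques, N m; "eef_pos": TCP position; "ee_rot": TCP orientation; "ft_force": force on the tool from outside, world axes, zero at the start; "torque": the same for the moment, N m; "finger_gap": finger opening in mm.
Only numpy, scipy, OpenCV 4.12 (cv2) and the standard library are available. Lean on these libraries where they do the work, as an engineer would, in place of code of your own. Each camera call takes 0.05 s, during which the arm holds its last target.

TASK

Start the loose temperature logger by pushing in the button on its tail while its hook end is braced against the fixed steel stop. Then shut the sloping flap of the sample box so that the box's eye stands up through the slot, and clip the logger's snap hook onto a leg of the eye, with its sprung gate snapped closed again behind the leg, and leave the logger hanging there on the flap. Leave the other kitchen things where they are.

Things in the scene. Friction and masses are not known exactly. Their poses are not given: they have to be found in the camera images.
- logger_mid (a point): Centre of the loose logger's white housing, 80 long (x) x 50 wide (y) x 36 mm high (z), lying on the table (this point 18 mm up); 0.24 kg. x points to its hook end, y to the side of the hook's gate, z out of its upper face. Grasp it across the 50 mm width. It reaches from x = -50 (button's face) to x = +127 mm (nose of the hook).
- hook_mid (a point): Centre of the hook's loop, axes of logger_mid, 85 mm ahead of it in x and 5 mm lower (13 mm above the underside). Flat loop of 10 mm round bar in the xy plane; from this point its inside spans x -33 to +32 mm (round bend at +x, inner radius 17) and y -17 to +17 mm; its nose ends at x = +42 mm. Its +y side is closed only by the gate.
- gate (a joint): Sprung gate, rad: straight 7 mm bar at hook_mid y = +22 mm, hinged at x = -35, free tip at x = +3.5; the fixed nose begins at x = +6 mm. 0 shut (does not open outward), 1.0 swung fully inward (-y). 1 to 3 N at the bar opens it; it springs shut when free. A leg pushed in at hook_mid x = -3 mm passes the gate's tip at about hook_mid y = -8 mm.
- start (a joint): Start button on the logger's tail, m: grey disc 26 mm across, centre 18 mm above the logger's underside, face 50 mm behind logger_mid. 0 out, 0.006 fully in, pushed along the logger's +x, returns when let go. Fully in takes 6 N, more than the loose logger's friction on the table, so it must be braced.
- stop_face (a point): Fixed stop: upright steel plate 160 mm wide (y), 50 mm high, standing on the table. This point is in the middle of its face, 13 mm above the table; the face looks to this point's -x. The logger lies before it with its hook towards it and a gap of 10 to 30 mm.
- flap (a joint): Sloping flap of the box, rad: 0 shut (its face then slopes at 38 degrees, low edge towards the robot), 0.6 to 0.95 at the start; stays where it is left; a light push of 1 to 3 N on its upper face near the free edge moves it.
- flap_edge (a point): Middle of the flap's free (lower) edge, on its upper face. Steel flap 260 x 260 mm. Axes turn with the flap: x from the free edge up to the hinge, y along the edge, z out of the upper face. Shut, the edge stands 50 mm above the table.
- flap_hinge (a point): Middle of the flap's hinge axis (along y), at its far upper edge, 210 mm above the table, axes of flap_edge and 260 mm from it along x. The free edge swings up to open.
- leg_right (a point): Right leg of the fixed eye, on its axis, 13 mm above the shut flap's face. Axes (fixed): x up the slope, y from the right leg to the left one, z square to the shut flap. It stands 190 mm up the slope from the shut flap's free edge. A logger with its hook pointing up the slope comes from the right (from -y), its gate towards this leg.
- leg_left (a point): Left leg of the same eye, same axes, 52 mm from leg_right along y. Either leg may be clipped.
- eye: The eye: upside-down U of 8 mm round steel bar on the box (origin: middle of the box's underside, not on the eye). Two legs 52 mm apart, square to the shut flap, and a crossbar whose underside is 26 mm above the shut flap; they poke through a 20 x 72 mm slot in it. A hook goes under the crossbar only held nearly parallel to the flap, so tool and logger lean with the slope.
- stop: The fixed stop, see stop_face; origin at the foot of its face.
- logger: The logger, see logger_mid; origin in the middle of its housing's underside.
- tub_low: Bystander: low lidded tub 100 x 140 x 45 mm. Origin on its underside (lying tools: under the middle). Leave it.
- sauce: Bystander: bottle, 64 mm across, 190 mm tall. Origin on its underside (lying tools: under the middle). Leave it.
- ladle: Bystander: spoon 200 mm long lying flat. Origin on its underside (lying tools: under the middle). Leave it.
- cup: Bystander: steel cup, 76 mm across, 90 mm tall. Origin on its underside (lying tools: under the middle). Leave it.
- jar: Bystander: jar 80 mm across, 100 mm tall. Origin on its underside (lying tools: under the middle). Leave it.
- brush: Bystander: brush 200 mm long lying flat. Origin on its underside (lying tools: under the middle). Leave it.
Things that resemble listed ones, but are neither listed nor needed, are in the scene too. What is shaped like the logger but red is not meant. What is shaped like the stop but pink is not meant.

How it is judged (in metres and radians):
On the way, in this order (a step that is already met when the one before it is completed fails the run):
1. the start button is pushed in at least 4 mm while the logger bears on the stop (value of joint start above 0.004 m and contact force between logger and stop above 1 N), for 0.05 s.
2. the flap is shut (value of joint flap below 0.06 rad), for 0.2 s.
3. the gate is pressed inward by the eye (value of joint gate above 0.25 rad and contact force between logger and eye above 0.2 N).
4. a leg of the eye is inside the hook and the gate has snapped closed (((x of leg_right in the frame of hook_mid between -0.034 and 0.034 m and y of leg_right in the frame of hook_mid between -0.018 and 0.016 m and z of leg_right in the frame of hook_mid between -0.022 and 0.022 m) or (x of leg_left in the frame of hook_mid between -0.034 and 0.034 m and y of leg_left in the frame of hook_mid between -0.018 and 0.016 m and z of leg_left in the frame of hook_mid between -0.022 and 0.022 m)) and value of joint gate below 0.1 rad), for 0.2 s.
At the end, for the whole second after the job is handed in: A leg of the eye passes through the hook's loop (leg point within 34 mm along and about 17 mm across of the loop's centre, within 22 mm of its plane), the gate is closed (below 0.1 rad), the flap is shut (below 0.06 rad), and the released logger is at rest (below 0.02 m/s) (all of step 4 and value of joint flap below 0.06 rad and linear speed of logger below 0.02 m/s); the robot touches nothing.
It fails at once if another kitchen thing is moved more than 30 mm (distance of any of tub_low, sauce, ladle, cup, jar, brush from where it was at the start of the episode above 0.03 m).
It also fails if it takes over 70 s, if anything falls off the work surface, if the arm or the gripper's body presses on something with over 40 N, if the wrist force passes 120 N, or if a joint passes its speed limit or range.

## Working session

There is one attempt and no reset: what is moved stays moved. The work goes in short steps, Python scripts to look and compute and a tool call to move; the robot and the scene stay as the last step left them, time stands still between calls to the robot, and variables do not carry over. Pictures are saved under pics/ and viewed, and the job is handed in when it is done.

Besides the shell and the picture viewer there is one more tool, called after "Call:" as name(argument=value, ...), one argument or row to a line, values as JSON. jog_arm: Moves the arm, as the interface text tells. Its arguments: {"type":"object","properties":{"series":{"type":"array","items":{"type":"array","items":{"type":"number"}}},"squeeze":{"type":"number"}},"required":["series"]}

```bash
ls; mkdir -p pics; python3 - <<'E'
from station import env, optics
import cv2
s=env.state();print({k:(v if not hasattr(v,'round') else v) for k,v in s.items()})
for n in ["scene","side","wrist"]:
    im=optics.read_camera(n);cv2.imwrite(f"pics/{n}0.png",im[:,:,::-1]);print(n,optics.camera_info(n))
E
```

```text
pics
{'t': 0.0, 'joint_positions': array([-74.4780877 ,  18.43858703,  -4.01332618,  83.17484698,
         1.29569046,  78.54068878,  -3.26082919]), 'qvel': array([-0.02693419, -0.03323467, -0.01643832,  0.01292973, -0.04495568,
        0.04487575,  0.02827311]), 'joint_efforts': array([-1.16028773e-04, -4.93581462e+01, -3.82471243e-01, -3.14327037e+01,
        1.30132251e-02,  1.15886770e-02,  2.11128940e-05]), 'eef_pos': array([165.0286841 , 628.10504773, 208.62907995]), 'ee_rot': array([[-3.62110280e-04,  2.54009945e-01,  9.67201539e-01],
       [-1.86912836e-03,  9.67199741e-01, -2.54010173e-01],
       [-9.99998188e-01, -1.89980352e-03,  1.24544223e-04]]), 'ft_force': array([ 0.07950925, -0.32343208, -0.26495365]), 'torque': array([-0.06076823, -0.04602717,  0.03150954]), 'finger_gap': 85.1634833079339}
scene {'fovy': 51.639443778717414, 'cx': 330.2018505646947, 'cy': 245.3183743834396, 'R': array([[ 0.54813416,  0.83632216,  0.01068575],
       [ 0.75946218, -0.49232596, -0.42524388],
       [-0.35038   ,  0.24120612, -0.90501572]]), 't': array([-323.27842047, -349.55817089, 1735.44641175])}
side {'fovy': 54.40277054202453, 'cx': 319.48810163978527, 'cy': 243.53231901024577, 'R': array([[ 0.87162091, -0.49017386, -0.00256357],
       [-0.37397627, -0.6616007 , -0.64994328],
       [ 0.31688914,  0.56746287, -0.7599784 ]]), 't': array([-461.00166191,  326.39241531, 1153.79404074])}
wrist {'fovy': 70.81096034022067, 'cx': 321.48772446230583, 'cy': 236.54399700211195, 'tool_from_camera': array([[-3.08807351e-04, -3.09570138e-01,  9.50876561e-01,
        -1.63275072e+02],
       [ 9.99999950e-01, -1.58109871e-04,  2.73285989e-04,
         2.91331502e-01],
       [ 6.57417892e-05,  9.50876598e-01,  3.09570172e-01,
        -7.89838433e+01],
       [ 0.00000000e+00,  0.00000000e+00,  0.00000000e+00,
         1.00000000e+00]])}
```

View pics/scene0.png

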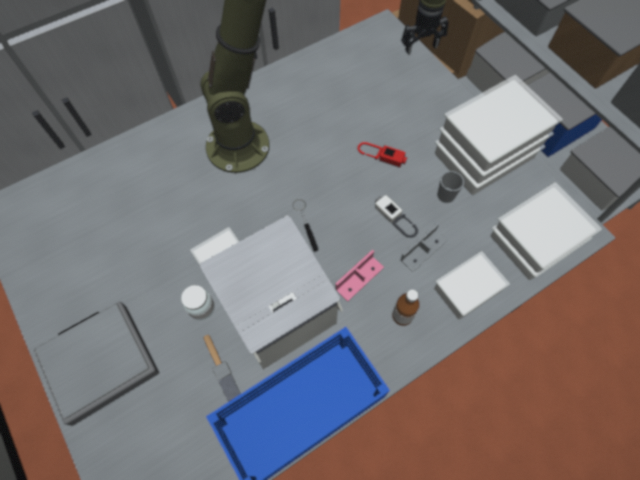

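View pics/side0.png

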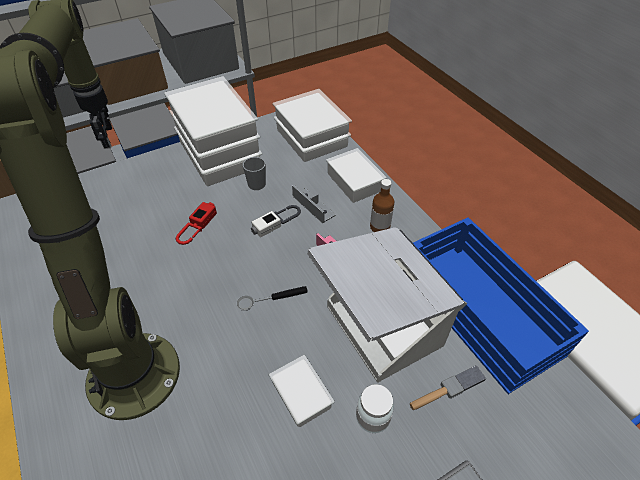

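View pics/wrist0.png

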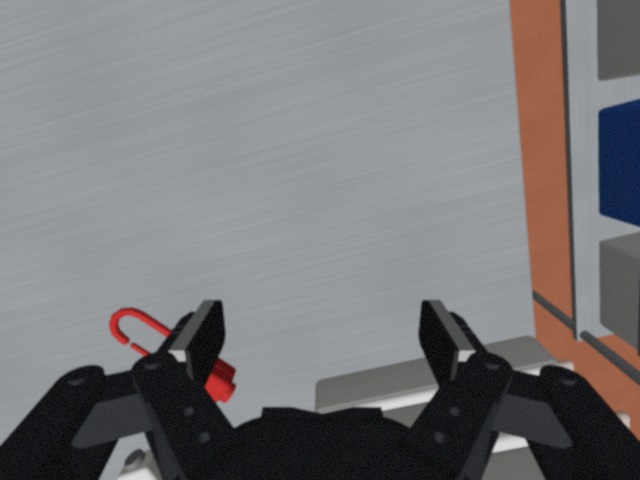

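The white logger is at scene (390,208) and side (266,221). The red lookalike is at scene (392,155) and side (196,222). The steel stop is at scene (420,248) and side (313,203), with the pink lookalike at scene (358,275). I choose the white logger and the steel stop, and will check both in a close crop.

```bash
python3 - <<'E'
import cv2,numpy as np
a=cv2.imread('pics/scene0.png')[180:280,355:455];b=cv2.imread('pics/side0.png')[165:265,240:340]
c=np.hstack([cv2.resize(x,(400,400),interpolation=cv2.INTER_CUBIC) for x in (a,b)]);cv2.imwrite('pics/crop1.png',c)
a=cv2.imread('pics/scene0.png')[210:370,190:350];b=cv2.imread('pics/side0.png')[220:380,300:480]
c=np.hstack([cv2.resize(x,(400,400),interpolation=cv2.INTER_CUBIC) for x in (a,b)]);cv2.imwrite('pics/crop2.png',c)
E
cat > h.py <<'E'
import numpy as np,cv2
from station import env,optics
def K(n):
    i=optics.camera_info(n);f=240/np.tan(np.radians(i['fovy']/2));return f,i['cx'],i['cy'],i
def pose(n,st=None):
    f,cx,cy,i=K(n)
    if n=='wrist':
        st=st or env.state();T=np.array(i['tool_from_camera']);Rw=np.array(st['ee_rot']);
        Rc=Rw@T[:3,:3];c=Rw@T[:3,3]+np.array(st['eef_pos']);return Rc,c
    R=np.array(i['R']);t=np.array(i['t']);return R.T,-R.T@t
def ray(n,u,v,st=None):
    f,cx,cy,i=K(n);Rc,c=pose(n,st);d=Rc@np.array([(u-cx)/f,(v-cy)/f,1]);return c,d/np.linalg.norm(d)
def onz(n,u,v,z,st=None):
    c,d=ray(n,u,v,st);return c+d*(z-c[2])/d[2]
def two(r1,r2):
    (c1,d1),(c2,d2)=r1,r2;A=np.stack([d1,-d2],1);s=np.linalg.lstsq(A,c2-c1,rcond=None)[0]
    p,q=c1+d1*s[0],c2+d2*s[1];return (p+q)/2,np.linalg.norm(p-q)
def proj(n,X,st=None):
    f,cx,cy,i=K(n);Rc,c=pose(n,st);p=Rc.T@(np.array(X)-c);return cx+f*p[0]/p[2],cy+f*p[1]/p[2]
def toolshift(d,st=None):
    st=st or env.state();return np.array(st['ee_rot']).T@np.array(d)/60
E
```

```text
(no output)
```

View pics/crop1.png

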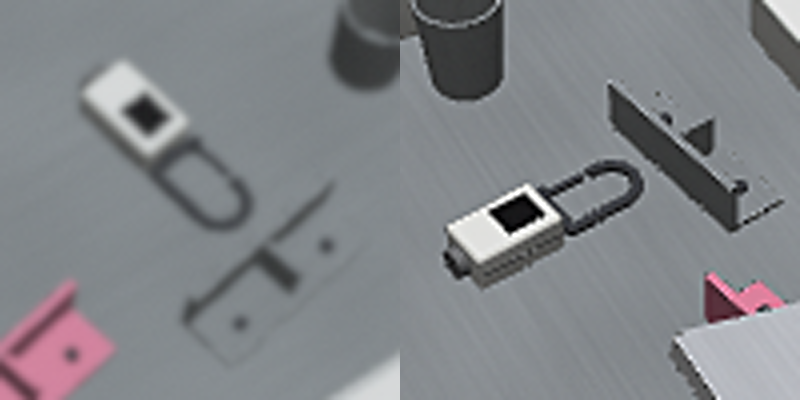

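View pics/crop2.png

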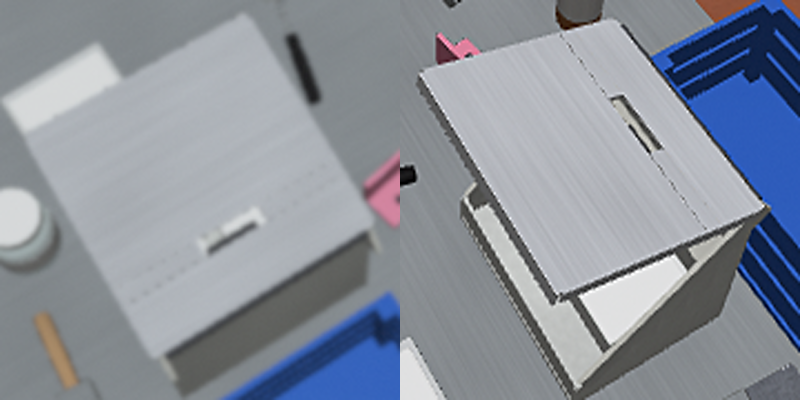

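The crop confirms the white housing with its black window, the hook facing the grey steel plate, and the button on the far end. The flap corners and the slot also show clearly.

```bash
python3 - <<'E'
from h import *
sc=[(122,62),(188,122),(150,158),(82,97)]
P=[onz('scene',355+u/4,180+v/4,36) for u,v in sc]
sd=[(47,232),(127,183),(163,208),(82,260)]
Q=[onz('side',240+u/4,165+v/4,36) for u,v in sd]
for x in(P,Q):
    print(np.round(x,0).tolist(),np.mean(x,0).round(1))
    for i in range(4):print(np.linalg.norm(x[i]-x[(i+1)%4]).round(1),end=' ')
    print()
# hook nose, stop top ends
print('nose',onz('scene',355+230/4,180+229/4,13),onz('side',240+243/4,165+180/4,13))
print('stop top',two(ray('scene',355+333/4,180+183/4),ray('side',240+211/4,165+82/4)),two(ray('scene',355+185/4,180+317/4),ray('side',240+336/4,165+190/4)))
print('stop foot side',onz('side',240+211/4,165+120/4,0),onz('side',240+334/4,165+230/4,0))
# flap corners: free edge L/R; hinge
s=lambda u,v:ray('scene',190+u*.4,210+v*.4)
d=lambda u,v:ray('side',300+(u-400)*.45,220+v*.4)
C=[two(s(22,133),d(558,300)),two(s(248,14),d(420,72)),two(s(372,228),d(614,20)),two(s(155,357),d(767,208))]
for c,e in C:print('flap',c.round(1),e.round(1))
for i in range(4):print(np.linalg.norm(C[i][0]-C[(i+1)%4][0]).round(1))
E
```

```text
[[461.0, 299.0, 36.0], [535.0, 311.0, 36.0], [545.0, 266.0, 36.0], [470.0, 253.0, 36.0]] [502.6 282.1  36. ]
74.9 46.1 75.9 47.2 
[[456.0, 296.0, 36.0], [532.0, 313.0, 36.0], [545.0, 275.0, 36.0], [467.0, 256.0, 36.0]] [500.2 285.   36. ]
78.5 40.5 80.1 41.4 
nose [622.46017956 291.02714874  13.        ] [623.57722636 291.65427755  13.        ]
stop top (array([641.41645613, 373.97574733,  42.91461745]), np.float64(6.780925717212617)) (array([669.10341374, 209.30691021,  45.85610739]), np.float64(13.834627293940464))
stop foot side [638.85043885 379.06658854   0.        ] [666.22490396 218.09398206   0.        ]
flap [ 465.2 -319.   269.5] 2.5
flap [471.1 -55.4 268.9] 0.2
flap [722.6 -61.4 207.1] 6.3
flap [ 720.4 -319.2  209.8] 4.6
263.7
259.0
257.8
262.1
```

```bash
python3 - <<'E'
from h import *
print('stack top',two(ray('scene',515,77),ray('side',209,76)),two(ray('scene',440,122),ray('side',166,92)), two(ray('scene',560,125),ray('side',257,124)))
print('bottle top',two(ray('scene',411,295),ray('side',387,182)),'cup',two(ray('scene',450,178),ray('side',255,162)))
print('shift',toolshift([435,-338,60]))
E
```

```text
stack top (array([498.57059229, 669.58817051, 351.77445885]), np.float64(51.08435273718552)) (array([401.79039229, 505.48260954, 333.48188436]), np.float64(162.17804128783672)) (array([643.04798059, 783.44062205, 123.91497205]), np.float64(181.52291427717608))
bottle top (array([809.7163282 , 107.10135063, 194.92309866]), np.float64(1.2199471211047819)) cup (array([552.97994333, 470.49648865, 112.64029978]), np.float64(3.4818224354620986))
shift [-0.99375903 -3.60888986  8.44306232]
```

Call:
jog_arm(
  series=[
    [-0.8,0,0,-1,85],
    [-0.6,0,0,-1,85],
    [0,0,0,-1,85],
    [0,-1,0,0,85],
    [0,-1,0,0,85],
  ],
)

```text
t: 0.78
eef_pos: [184.6, 508.9, 292.5]
ee_rot: [[-0.001, -0.162, 0.987], [-0.002, 0.987, 0.162], [-1.0, -0.002, -0.001]]
ft_force: [1.0, -0.0, 1.6]
finger_gap: 84.9
```

```bash
python3 - <<'E'
from h import *
s=env.state();print(s['t'],s['eef_pos'],s['ee_rot'].round(3).tolist());print(toolshift(np.array([600,290,260])-s['eef_pos']))
E
```

```text
0.775 [184.58548265 508.85169571 292.45877242] [[-0.001, -0.162, 0.987], [-0.002, 0.987, 0.162], [-1.0, -0.002, -0.001]]
[ 0.54409866 -4.7206873   6.24116048]
```

Call:
jog_arm(
  series=[
    [0,-0.8,0.5,0,85],
    [0,-0.8,0.6,0,85],
    [0,-0.6,0.8,0,85],
    [0,-0.6,0.8,0,85],
    [0.1,-0.6,0.8,0,85],
  ],
)

```text
t: 1.4
eef_pos: [426.2, 341.9, 288.2]
ee_rot: [[0.001, -0.162, 0.987], [0.001, 0.987, 0.162], [-1.0, 0.001, 0.001]]
ft_force: [0.3, 1.0, -0.2]
finger_gap: 85.2
```

Call:
jog_arm(
  series=[
    [0.1,-0.4,0.8,0,85],
    [0.1,-0.4,0.8,0,85],
    [0.2,-0.4,0.8,0,85],
    [0,0,0.4,0,0],
    [0,0,0,0,0],
  ],
)

```text
t: 2.02
eef_pos: [603.0, 298.0, 262.1]
ee_rot: [[-0.001, -0.159, 0.987], [-0.002, 0.987, 0.159], [-1.0, -0.002, -0.002]]
ft_force: [0.4, -0.1, -0.3]
finger_gap: 51.1
```

```bash
python3 - <<'E'
from h import *
s=env.state();im=optics.read_camera('wrist');print(s['t'],s['eef_pos'],s['qvel'].round(1),s['finger_gap'])
cv2.imwrite('pics/w1.png',im[:,:,::-1])
E
```

```text
2.025 [603.03421457 297.97376228 262.07088212] [-1.5 -2.7 -1.3  1.8  0.   0.7 -0.5] 51.146763921735776
```

View pics/w1.png

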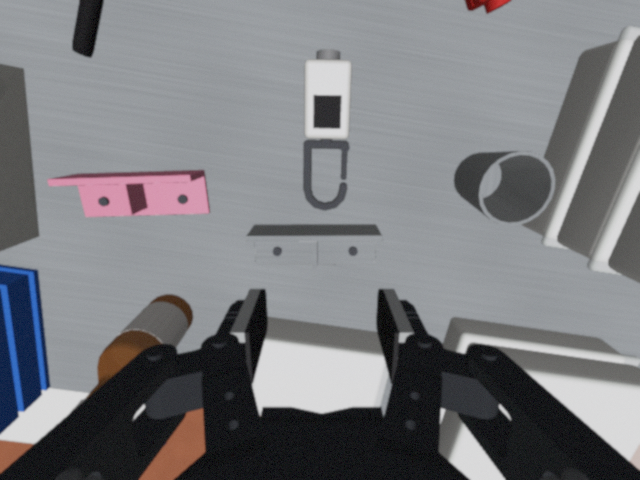

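The wrist view shows the housing at about (328,98) with the button above it at (328,54). The hook reaches down to (326,208) and the gate is on the right at (345,180). The stop's top edge runs from (248,236) to (382,236).

```bash
python3 - <<'E'
from h import *
s=env.state()
im=cv2.imread('pics/w1.png');g=im.min(2)
m=(g>195).astype(np.uint8);m[:,:290]=0;m[:,370:]=0;m[:45]=0;m[150:]=0
m=cv2.morphologyEx(m,cv2.MORPH_CLOSE,np.ones((21,21)))
c=max(cv2.findContours(m,0,2)[0],key=cv2.contourArea);r=cv2.minAreaRect(c);b=cv2.boxPoints(r);print(b.round(1).tolist())
P=[onz('wrist',u,v,36,s) for u,v in b];print(np.round(P,1).tolist(),np.mean(P,0));print([np.linalg.norm(P[i]-P[(i+1)%4]).round(1) for i in range(4)])
e=P[2]-P[1];print(np.degrees(np.arctan2(e[1],e[0])), np.degrees(np.arctan2((P[0]-P[1])[1],(P[0]-P[1])[0])))
cv2.imwrite('pics/w1c.png',cv2.resize(im[40:270,230:400],None,fx=2.6,fy=2.6,interpolation=cv2.INTER_CUBIC))
print('nose',onz('wrist',326,209.5,13,s))
E
```

```text
[[305.3999938964844, 135.8000030517578], [307.1000061035156, 60.70000076293945], [349.20001220703125, 61.599998474121094], [347.6000061035156, 136.6999969482422]]
[[536.0, 270.0, 36.0], [461.7, 260.8, 36.0], [455.5, 304.2, 36.0], [529.4, 316.3, 36.0]] [495.66159934 287.81987451  36.        ]
[np.float64(74.8), np.float64(43.9), np.float64(74.9), np.float64(46.7)]
98.10967731434738 7.090784312435129
nose [620.15408668 307.52568139  13.        ]
```

View pics/w1c.png

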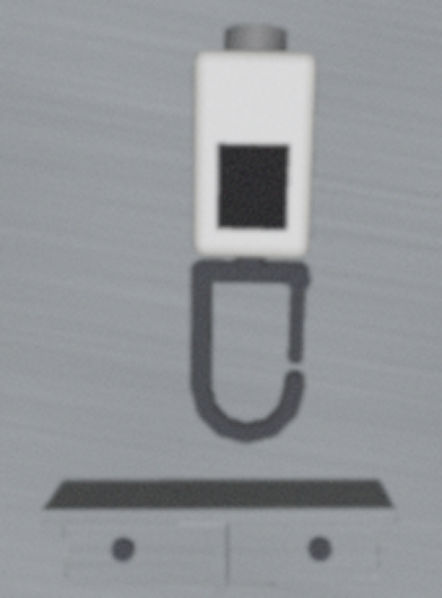

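Call:
jog_arm(
  series=[
    [0,0,-1,0,0],
    [0,0,-0.5,0,0],
    [0,0,0,0,0],
    [0,0,0,0,0],
    [0,0,0,0,0],
  ],
)

```text
t: 2.7
eef_pos: [513.7, 284.4, 263.8]
ee_rot: [[0.001, -0.161, 0.987], [-0.0, 0.987, 0.161], [-1.0, -0.0, 0.001]]
ft_force: [0.1, -0.3, -0.2]
finger_gap: 0.2
```

```bash
python3 - <<'E'
from h import *
s=env.state();im=optics.read_camera('wrist');print(s['t'],s['eef_pos'],s['qvel'].round(1),s['finger_gap'])
im=im[:,:,::-1].copy();cv2.imwrite('pics/w2.png',im);g=im.min(2)
m=(g>175).astype(np.uint8);m[:,:270]=0;m[:,380:]=0;m[:45]=0;m[260:]=0
m=cv2.morphologyEx(m,cv2.MORPH_CLOSE,np.ones((21,21)))
c=max(cv2.findContours(m,0,2)[0],key=cv2.contourArea);r=cv2.minAreaRect(c);b=cv2.boxPoints(r);print(b.round(1).tolist())
P=[onz('wrist',u,v,36,s) for u,v in b];print(np.round(P,1).tolist(),np.mean(P,0));print([np.linalg.norm(P[i]-P[(i+1)%4]).round(1) for i in range(4)])
E
```

```text
2.7 [513.72227855 284.37589347 263.81748287] [ 0.2  0.6  0.  -0.  -0.1  0.1  0. ] 0.1984587785675465
[[305.0, 148.0], [347.0, 148.0], [347.0, 215.0], [305.0, 215.0]]
[[461.5, 257.3, 36.0], [453.9, 303.8, 36.0], [530.1, 318.1, 36.0], [538.1, 268.6, 36.0]] [495.89235392 286.91831778  36.        ]
[np.float64(47.1), np.float64(77.5), np.float64(50.1), np.float64(77.5)]
```

View pics/w2.png

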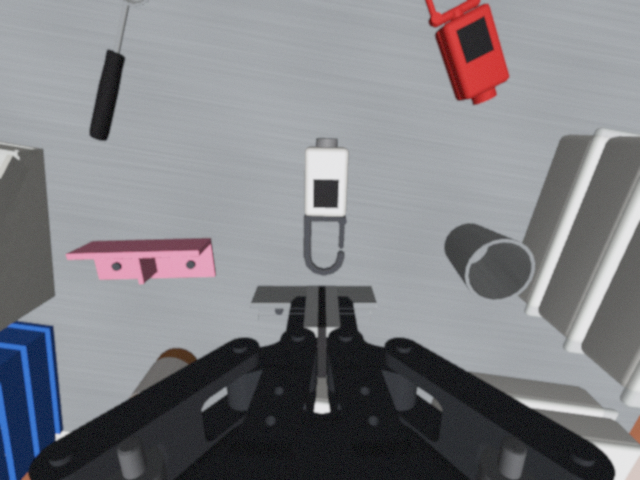

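Call:
jog_arm(
  series=[
    [0,0.1,-0.9,0,0],
    [0.5,0,-0.73,0,0],
    [0.9,0,0,0,0],
    [1,0,0,0,0],
    [0.8,0,0,0,0],
  ],
)

```text
t: 3.38
eef_pos: [415.6, 274.0, 69.6]
ee_rot: [[-0.001, -0.161, 0.987], [-0.001, 0.987, 0.161], [-1.0, -0.0, -0.001]]
ft_force: [0.2, 0.2, 0.1]
finger_gap: 0.2
```

Call:
jog_arm(
  series=[
    [0.5,0,0,0,0],
    [0.4,0,0,0,0],
    [0.1,0,0,0,0],
    [0,0,0,0,0],
    [0,0,0,0,0],
  ],
)

```text
t: 4.0
eef_pos: [416.8, 275.1, 12.9]
ee_rot: [[0.002, -0.161, 0.987], [0.001, 0.987, 0.161], [-1.0, 0.001, 0.002]]
ft_force: [0.3, -0.4, -0.2]
finger_gap: 0.0
```

```bash
python3 - <<'E'
from h import *
s=env.state();im=optics.read_camera('wrist');print(s['t'],s['eef_pos'],s['ft_force'])
im=im[:,:,::-1].copy();cv2.imwrite('pics/w3.png',im)
im=optics.read_camera('side');cv2.imwrite('pics/s3.png',cv2.resize(im[150:290,180:340,::-1],None,fx=4,fy=4))
E
```

```text
4.0 [416.77463205 275.12916039  12.88473975] [ 0.31098357 -0.43397361 -0.21886039]
```

View pics/w3.png

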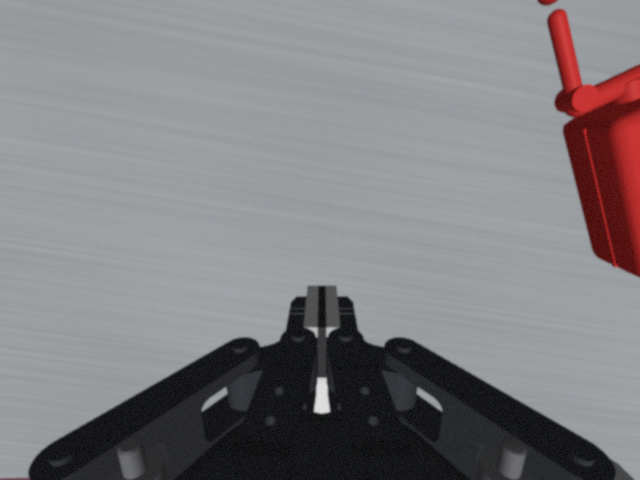

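View pics/s3.png

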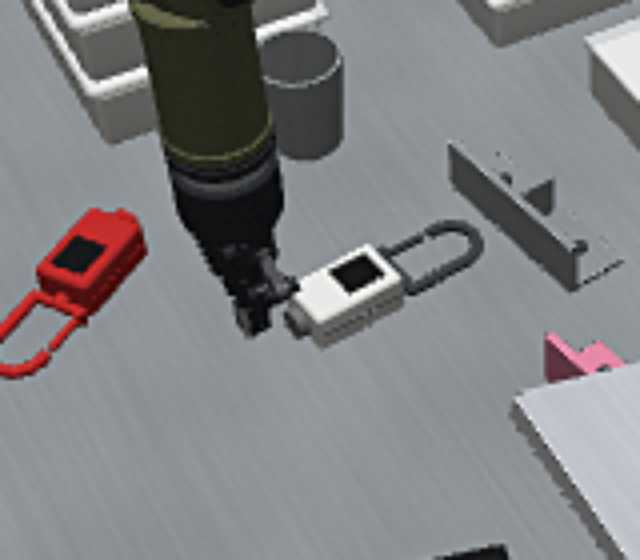

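Call:
jog_arm(
  series=[
    [0,0,0.2,0,0],
    [0,0,0.1,0,0],
    [0,0,0.1,0,0],
    [0,0,0.1,0,0],
    [0,0,0,0,0],
  ],
)

```text
t: 4.72
eef_pos: [445.7, 279.3, 11.6]
ee_rot: [[0.0, -0.161, 0.987], [-0.0, 0.987, 0.161], [-1.0, -0.0, -0.0]]
ft_force: [0.8, -0.2, -0.0]
finger_gap: -0.0
```

Call:
jog_arm(
  series=[
    [0,0,0.05,0,0],
    [0,0,0.05,0,0],
    [0,0,0.03,0,0],
    [0,0,0.03,0,0],
    [0,0,0,0,0],
  ],
)

```text
t: 5.35
eef_pos: [455.2, 281.0, 11.8]
ee_rot: [[0.001, -0.161, 0.987], [0.0, 0.987, 0.161], [-1.0, 0.0, 0.001]]
ft_force: [-1.3, 0.4, -0.8]
finger_gap: -0.2
```

```bash
python3 - <<'E'
from h import *
s=env.state();print(s['t'],s['eef_pos'],s['ft_force'],s['ft_force']@s['ee_rot'])
im=optics.read_camera('side');cv2.imwrite('pics/s4.png',cv2.resize(im[150:290,180:340,::-1],None,fx=4,fy=4))
E
```

```text
5.35 [455.20277297 280.95055154  11.81326858] [-1.27815393  0.36804494 -0.79619159] [ 0.79556729  0.56923541 -1.2025387 ]
```

View pics/s4.png

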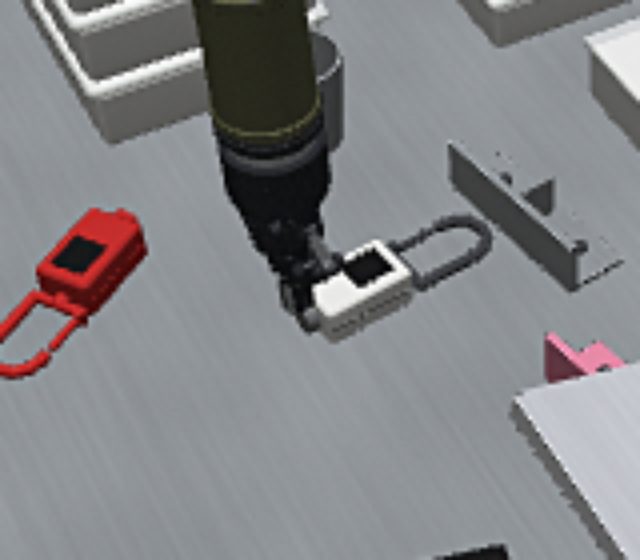

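The fingertips are on the button and the logger has started to slide (about 1.2 N). I'll keep going to the stop.

Call:
jog_arm(
  series=[
    [0,0,0.05,0,0],
    [0,0,0.05,0,0],
    [0,0,0.05,0,0],
    [0,0,0,0,0],
    [0,0,0,0,0],
  ],
)

```text
t: 6.02
eef_pos: [464.3, 282.5, 11.9]
ee_rot: [[0.001, -0.161, 0.987], [0.0, 0.987, 0.161], [-1.0, 0.0, 0.001]]
ft_force: [-0.7, -0.3, -0.2]
finger_gap: -0.2
```

Call:
jog_arm(
  series=[
    [0,0,0.03,0,0],
    [0,0,0.03,0,0],
    [0,0,0.03,0,0],
    [0,0,0.03,0,0],
    [0,0,0,0,0],
  ],
)

```text
t: 6.65
eef_pos: [467.8, 283.1, 11.5]
ee_rot: [[-0.006, -0.162, 0.987], [-0.002, 0.987, 0.162], [-1.0, -0.001, -0.006]]
ft_force: [-8.6, -2.5, 8.7]
finger_gap: -0.5
```

```bash
python3 - <<'E'
from h import *
s=env.state();print(s['t'],s['eef_pos'],s['ft_force'],s['ft_force']@s['ee_rot'])
im=optics.read_camera('side');cv2.imwrite('pics/s5.png',cv2.resize(im[150:290,180:340,::-1],None,fx=4,fy=4))
E
```

```text
6.65 [467.78816926 283.10941057  11.51488872] [-8.62158324 -2.51938887  8.69461728] [-8.63721435 -1.09684448 -8.97055449]
```

View pics/s5.png

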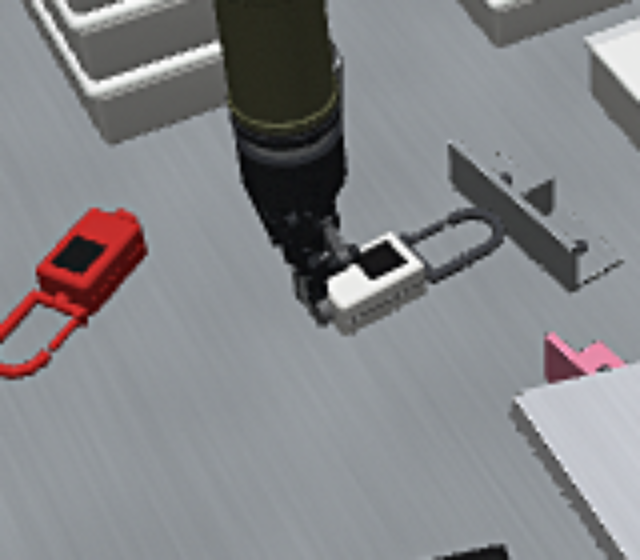

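The hook is against the stop, but there's also an upward force of 8.7 N. A finger knuckle seems to be riding on the housing's top edge. I'll back off, raise 8 mm and push again.

Call:
jog_arm(
  series=[
    [0,0,-0.15,0,0],
    [-0.13,0,-0.05,0,0],
    [0,0,0.1,0,0],
    [0,0,0,0,0],
    [0,0,0,0,0],
  ],
)

```text
t: 7.32
eef_pos: [465.3, 282.4, 19.4]
ee_rot: [[0.0, -0.161, 0.987], [-0.0, 0.987, 0.161], [-1.0, -0.0, 0.0]]
ft_force: [-0.6, 0.3, -0.5]
finger_gap: -0.3
```

```bash
python3 - <<'E'
from h import *
s=env.state();print(s['t'],s['eef_pos'],s['ft_force'],s['ft_force']@s['ee_rot'])
im=optics.read_camera('side');cv2.imwrite('pics/s6.png',cv2.resize(im[195:245,230:310,::-1],None,fx=9,fy=9,interpolation=cv2.INTER_CUBIC))
E
```

```text
7.325 [465.26039681 282.44181457  19.43979161] [-0.59011646  0.27861119 -0.49529543] [ 0.49513257  0.37005471 -0.53766387]
```

View pics/s6.png

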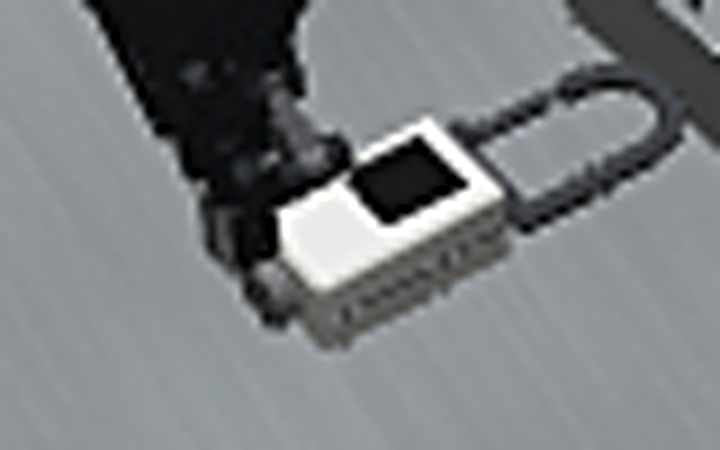

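Call:
jog_arm(
  series=[
    [0,0,0.04,0,0],
    [0,0,0.03,0,0],
    [0,0,0.03,0,0],
    [0,0,0,0,0],
    [0,0,0,0,0],
  ],
)

```text
t: 8.0
eef_pos: [470.8, 283.5, 19.5]
ee_rot: [[-0.0, -0.161, 0.987], [-0.0, 0.987, 0.161], [-1.0, -0.0, -0.0]]
ft_force: [0.2, -0.3, 0.6]
finger_gap: -0.1
```

Call:
jog_arm(
  series=[
    [0,0,0.03,0,0],
    [0,0,0.03,0,0],
    [0,0,0,0,0],
    [0,0,0,0,0],
    [0,0,0,0,0],
  ],
)

```text
t: 8.62
eef_pos: [474.3, 284.1, 19.5]
ee_rot: [[-0.0, -0.161, 0.987], [0.0, 0.987, 0.161], [-1.0, 0.0, -0.0]]
ft_force: [-0.4, -0.5, -0.3]
finger_gap: 0.0
```

```bash
python3 - <<'E'
from h import *
s=env.state();print(s['t'],s['eef_pos'],s['ft_force'],s['ft_force']@s['ee_rot'])
im=optics.read_camera('side');cv2.imwrite('pics/s7.png',cv2.resize(im[165:250,220:340,::-1],None,fx=6,fy=6,interpolation=cv2.INTER_CUBIC))
im=optics.read_camera('scene');cv2.imwrite('pics/c7.png',cv2.resize(im[170:280,355:475,::-1],None,fx=5,fy=5,interpolation=cv2.INTER_CUBIC))
E
```

```text
8.625 [474.33297483 284.09240787  19.53324143] [-0.39987825 -0.45233565 -0.32396063] [ 0.32395219 -0.38185922 -0.46765281]
```

View pics/s7.png

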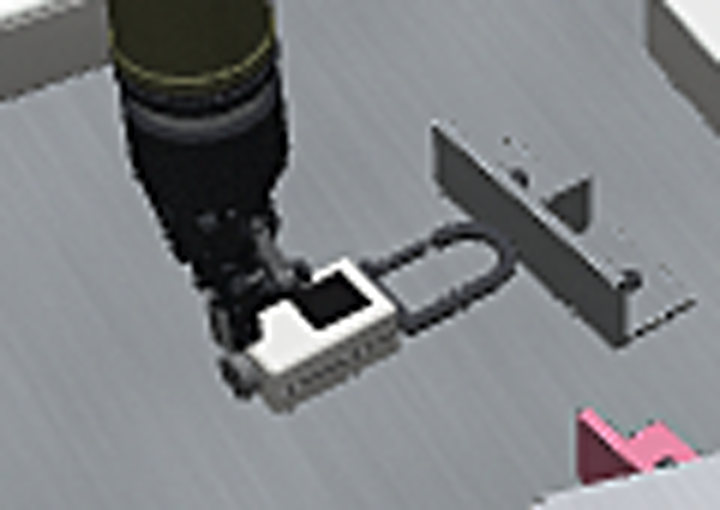

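View pics/c7.png

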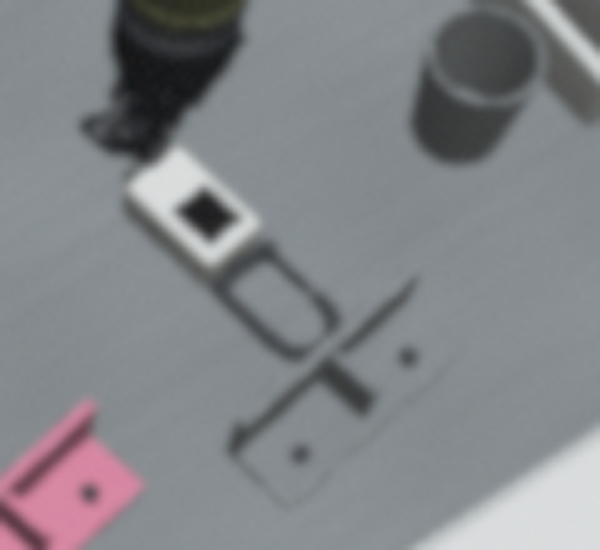

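```bash
python3 - <<'E'
from h import *
for n,f in(('scene',0),('side',0)):
    pass
sc=[(128,187),(175,145),(262,218),(212,270)]
P=np.array([onz('scene',355+u/5,170+v/5,36) for u,v in sc]);print(P.round(1).tolist(),P.mean(0))
sd=[(346,260),(400,303),(275,380)]
P=np.array([onz('side',220+u/6,165+v/6,36) for u,v in sd]);print(P.round(1).tolist(),(P[0]+P[2])/2)
print('button side',onz('side',220+240/6,165+372/6,18))
for z in(20,40): print('tcp proj side',(np.array(proj('side',[474.3,284,z]))-[220,165])*6,(np.array(proj('scene',[474.3,284,z]))-[355,170])*5)
E
```

```text
[[488.3, 259.7, 36.0], [479.5, 303.6, 36.0], [553.4, 318.5, 36.0], [566.2, 269.3, 36.0]] [521.84435301 287.77460912  36.        ]
[[553.4, 313.8, 36.0], [564.0, 271.5, 36.0], [484.3, 254.3, 36.0]] [518.83601166 284.03025329  36.        ]
button side [476.43835848 284.05884049  18.        ]
tcp proj side [235.89539627 370.9561429 ] [143.10974654 165.78099108]
tcp proj side [231.97081856 344.5120702 ] [146.4593781  150.22804019]
```

```bash
python3 - <<'E'
from h import *
s=env.state()
f,cx,cy,i=K('wrist');T=np.linalg.inv(np.array(i['tool_from_camera']))
for p in [(0,0,0),(0,0,11),(0,0,-11),(-19,0,0),(-19,0,-11),(0,8,-11)]:
    q=T[:3,:3]@np.array(p)+T[:3,3];print(p,cx+f*q[0]/q[2],cy+f*q[1]/q[2])
im=optics.read_camera('wrist');cv2.imwrite('pics/w7.png',im[:,:,::-1])
im=optics.read_camera('side');cv2.imwrite('pics/s8.png',cv2.resize(im[195:245,230:300,::-1],None,fx=10,fy=10,interpolation=cv2.INTER_NEAREST))
E
```

```text
(0, 0, 0) 321.20604701453306 282.50167136858977
(0, 0, 11) 321.2126104307461 300.9355108388281
(0, 0, -11) 321.19922993833563 263.3554090867531
(-19, 0, 0) 321.18021350934674 299.93103405943464
(-19, 0, -11) 321.1720617704234 278.973679014237
(0, 8, -11) 336.5227833223075 263.3536428400069
```

View pics/w7.png

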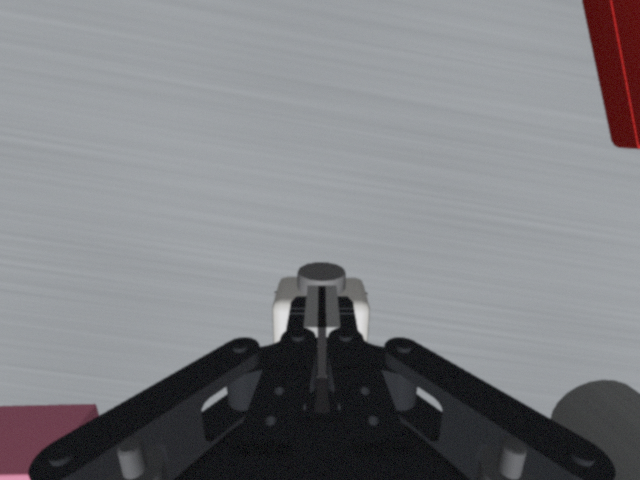

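View pics/s8.png

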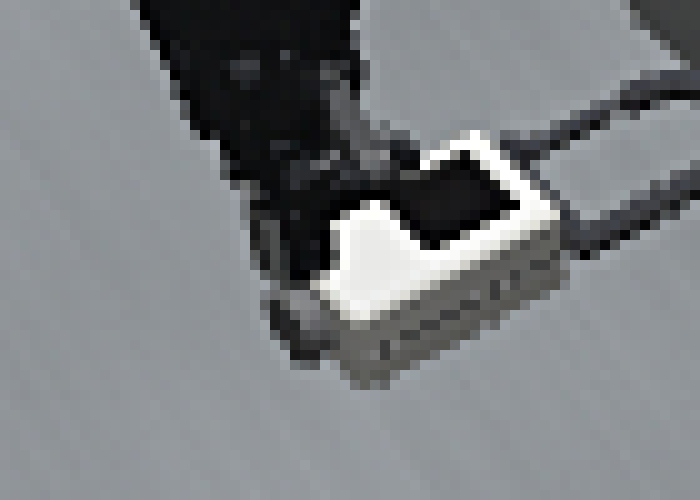

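```bash
python3 - <<'E'
from h import *
im=cv2.imread('pics/s3.png');im=im[240:380,180:340];im=cv2.resize(im,None,fx=4,fy=4,interpolation=cv2.INTER_NEAREST)
for z in (0,12.9,25,40):
    u,v=proj('side',[416.8,275.1,z]);p=((u-180)*4-180)*4,((v-150)*4-240)*4;print(z,p);cv2.circle(im,tuple(int(q) for q in p),4,(0,0,255),-1)
cv2.imwrite('pics/s3c.png',im)
E
```

```text
0 (np.float64(306.8555344931865), np.float64(476.9978824819359))
12.9 (np.float64(298.4347188709762), np.float64(432.8514184260357))
25 (np.float64(290.4306635002713), np.float64(390.88983672458335))
40 (np.float64(280.3635103378019), np.float64(338.11238200155094))
```

View pics/s3c.png

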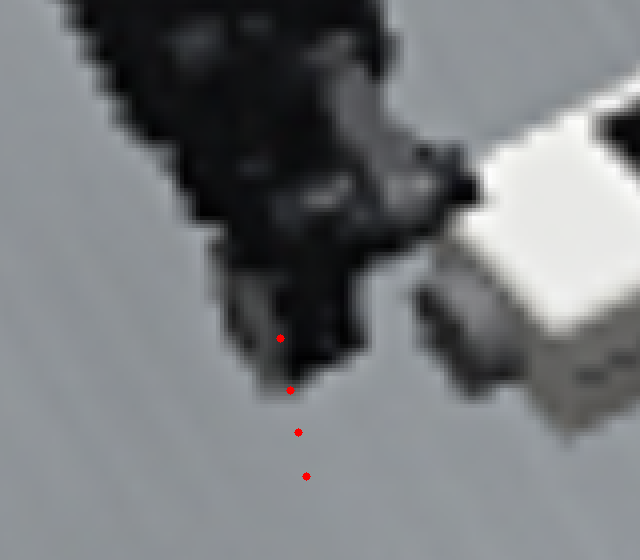

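```bash
python3 - <<'E'
from h import *
R=np.array([[0,-.161,.987],[0,.987,.161],[-1,0,0]]);p0=np.array([416.8,275.1,12.9])
for uv in [(470,190),(440,235),(365,340),(275,390),(225,300)]:
    u=180+(180+uv[0]/4)/4; v=150+(240+uv[1]/4)/4
    c,d=ray('side',u,v);c=R.T@(c-p0);d=R.T@d
    print(uv,[ (y,(c+d*(y-c[1])/d[1]).round(0)[[0,2]].tolist()) for y in(-30,-15,-8,0,8,15,30)])
c,d=pose('side');print(d)
E
```

```text
(470, 190) [(-30, [-74.0, 29.0]), (-15, [-56.0, 37.0]), (-8, [-48.0, 40.0]), (0, [-38.0, 44.0]), (8, [-29.0, 48.0]), (15, [-21.0, 52.0]), (30, [-3.0, 60.0])]
(440, 235) [(-30, [-66.0, 21.0]), (-15, [-49.0, 29.0]), (-8, [-41.0, 32.0]), (0, [-31.0, 36.0]), (8, [-22.0, 40.0]), (15, [-13.0, 44.0]), (30, [4.0, 51.0])]
(365, 340) [(-30, [-51.0, 3.0]), (-15, [-33.0, 10.0]), (-8, [-24.0, 13.0]), (0, [-15.0, 17.0]), (8, [-5.0, 21.0]), (15, [3.0, 24.0]), (30, [21.0, 32.0])]
(275, 390) [(-30, [-50.0, -17.0]), (-15, [-32.0, -10.0]), (-8, [-24.0, -7.0]), (0, [-15.0, -3.0]), (8, [-5.0, 1.0]), (15, [3.0, 4.0]), (30, [21.0, 11.0])]
(225, 300) [(-30, [-79.0, -23.0]), (-15, [-62.0, -16.0]), (-8, [-54.0, -13.0]), (0, [-44.0, -10.0]), (8, [-35.0, -6.0]), (15, [-27.0, -3.0]), (30, [-9.0, 4.0])]
[ 158.25690284 -664.76478769 1087.81329247]
```

The view shows the closed fingertips end roughly 15 mm short of the reported TCP, so they rode over the button. I'll back off, go down to TCP z≈3 and push again.

Call:
jog_arm(
  series=[
    [0,0,-0.4,0,0],
    [0,0,-0.3,0,0],
    [0.2,0,0,0,0],
    [0.08,0,0,0,0],
    [0,0,0,0,0],
  ],
)

```text
t: 9.45
eef_pos: [433.3, 277.0, 2.1]
ee_rot: [[-0.0, -0.161, 0.987], [-0.001, 0.987, 0.161], [-1.0, -0.001, -0.001]]
ft_force: [0.2, -0.2, 0.1]
finger_gap: -0.0
```

```bash
python3 - <<'E'
from h import *
s=env.state();print(s['t'],s['eef_pos'],s['ft_force'])
im=optics.read_camera('side');cv2.imwrite('pics/s9.png',cv2.resize(im[165:250,220:340,::-1],None,fx=6,fy=6,interpolation=cv2.INTER_CUBIC))
E
```

```text
9.45 [433.28521563 276.96982152   2.05822944] [ 0.15782027 -0.16446125  0.06291302]
```

View pics/s9.png

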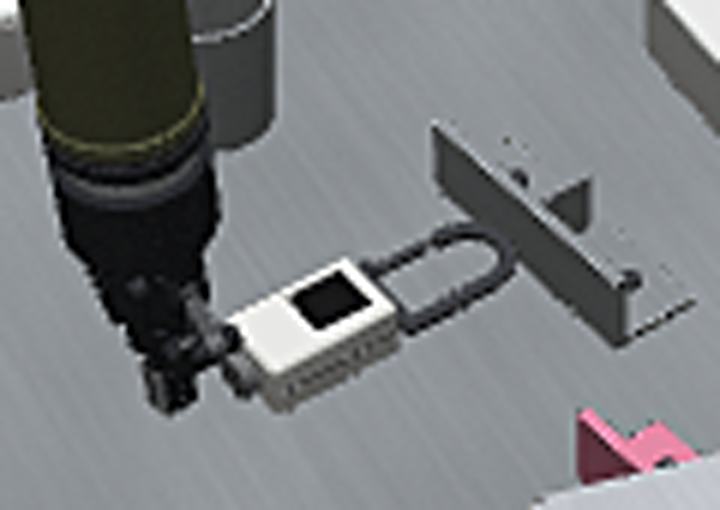

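Call:
jog_arm(
  series=[
    [0,0,0.2,0,0],
    [0,0,0.1,0,0],
    [0,0,0.05,0,0],
    [0,0,0.05,0,0],
    [0,0,0,0,0],
  ],
)

```text
t: 10.12
eef_pos: [456.6, 281.2, 2.7]
ee_rot: [[-0.0, -0.161, 0.987], [-0.0, 0.987, 0.161], [-1.0, -0.0, -0.0]]
ft_force: [-0.3, -0.2, 0.5]
finger_gap: 0.0
```

Call:
jog_arm(
  series=[
    [0,0,0.03,0,0],
    [0,0,0.03,0,0],
    [0,0,0.03,0,0],
    [0,0,0,0,0],
    [0,0,0,0,0],
  ],
)

```text
t: 10.75
eef_pos: [461.3, 281.9, 2.6]
ee_rot: [[-0.001, -0.161, 0.987], [-0.0, 0.987, 0.161], [-1.0, -0.0, -0.001]]
ft_force: [-4.8, -0.7, 3.8]
finger_gap: -0.0
```

Call:
jog_arm(
  series=[
    [0,0,0.03,0,0],
    [0,0,0.03,0,0],
    [0,0,0.03,0,0],
    [0,0,0,0,0],
    [0,0,0,0,0],
  ],
)

```text
t: 11.38
eef_pos: [463.3, 282.2, 2.4]
ee_rot: [[-0.008, -0.162, 0.987], [-0.002, 0.987, 0.162], [-1.0, -0.001, -0.008]]
ft_force: [-13.1, -2.8, 10.7]
finger_gap: -0.0
```

```bash
python3 - <<'E'
from h import *
s=env.state();print(s['t'],s['eef_pos'],s['ft_force'])
im=optics.read_camera('side');cv2.imwrite('pics/s10.png',cv2.resize(im[165:250,220:340,::-1],None,fx=6,fy=6,interpolation=cv2.INTER_CUBIC))
im=optics.read_camera('wrist');cv2.imwrite('pics/w10.png',im[200:400,220:420,::-1].repeat(3,0).repeat(3,1))
E
```

```text
11.375 [463.28948876 282.23109154   2.35669971] [-13.08700893  -2.82786215  10.67278541]
```

View pics/s10.png

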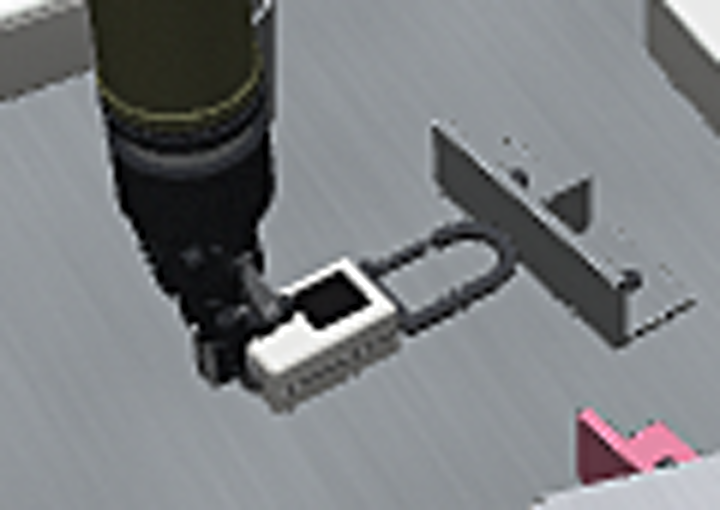

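View pics/w10.png

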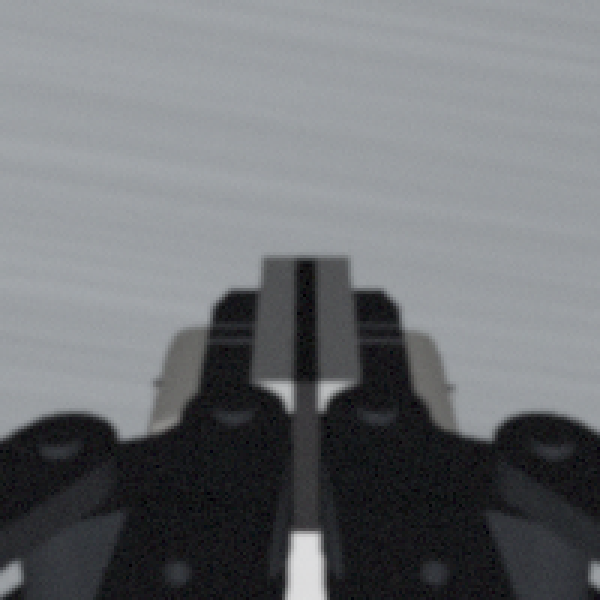

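```bash
python3 - <<'E'
import cv2,numpy as np
a=cv2.imread('pics/s9.png')[290:420,120:320];b=cv2.imread('pics/s10.png')[290:420,120:320]
cv2.imwrite('pics/cmp.png',cv2.resize(np.hstack([a,b]),None,fx=2,fy=2,interpolation=cv2.INTER_CUBIC))
E
```

```text
(no output)
```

View pics/cmp.png

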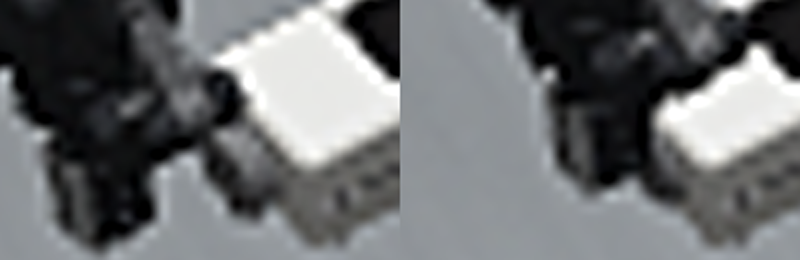

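Call:
jog_arm(
  series=[
    [0,0,-0.3,0,0],
    [0,0,-0.2,0,0],
    [0.05,0,0,0,0],
    [0,0,0,0,0],
    [0,0,0,0,0],
  ],
)

```text
t: 12.1
eef_pos: [438.5, 278.2, -0.1]
ee_rot: [[0.001, -0.161, 0.987], [0.0, 0.987, 0.161], [-1.0, 0.0, 0.001]]
ft_force: [-1.0, 0.0, -0.2]
finger_gap: 0.1
```

Call:
jog_arm(
  series=[
    [0.05,0,0,0,0],
    [0.04,0,0,0,0],
    [0,0,0,0,0],
    [0,0,0,0,0],
    [0,0,0,0,0],
  ],
)

```text
t: 12.72
eef_pos: [437.7, 278.1, -5.6]
ee_rot: [[0.0, -0.161, 0.987], [0.0, 0.987, 0.161], [-1.0, 0.0, 0.0]]
ft_force: [0.3, -0.1, -0.4]
finger_gap: 0.1
```

No table contact even at TCP z=-5.6, so the real fingertips are well above the reported TCP. At this height the fingers cover the button's centre. Pushing now.

Call:
jog_arm(
  series=[
    [0,0,0.2,0,0],
    [0,0,0.1,0,0],
    [0,0,0.05,0,0],
    [0,0,0,0,0],
    [0,0,0,0,0],
  ],
)

```text
t: 13.35
eef_pos: [457.8, 281.3, -5.9]
ee_rot: [[-0.001, -0.162, 0.987], [-0.0, 0.987, 0.162], [-1.0, -0.0, -0.001]]
ft_force: [-3.4, -0.7, 0.8]
finger_gap: 0.0
```

Call:
jog_arm(
  series=[
    [0,0,0.05,0,0],
    [0,0,0.05,0,0],
    [0,0,0,0,0],
    [0,0,0,0,0],
    [0,0,0,0,0],
  ],
)

```text
t: 13.98
eef_pos: [463.1, 282.1, -6.0]
ee_rot: [[-0.002, -0.162, 0.987], [-0.001, 0.987, 0.162], [-1.0, -0.001, -0.003]]
ft_force: [-6.4, -1.6, 4.4]
finger_gap: 0.1
```

```bash
python3 - <<'E'
from h import *
s=env.state();print(s['t'],s['eef_pos'],s['ft_force'])
im=optics.read_camera('side');cv2.imwrite('pics/s11.png',cv2.resize(im[165:250,220:340,::-1],None,fx=6,fy=6,interpolation=cv2.INTER_CUBIC))
E
```

```text
13.975 [463.11054428 282.0796475   -5.96377269] [-6.37035461 -1.55557173  4.38875298]
```

View pics/s11.png

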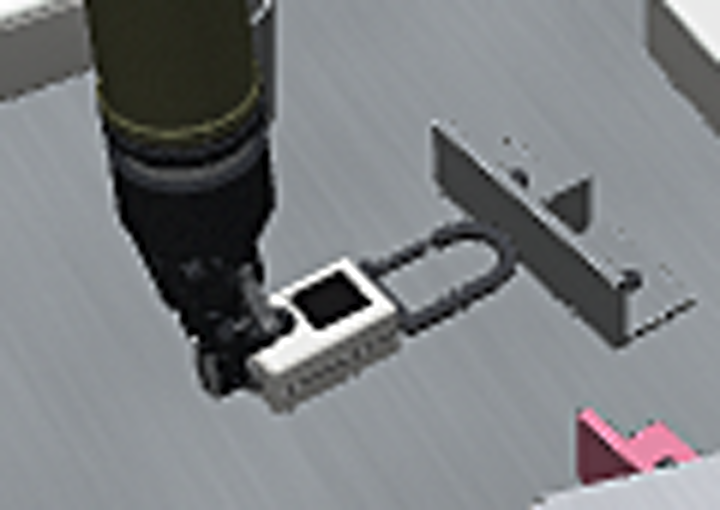

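The force rises smoothly from 3.4 to 6.6 N over 5 mm, which matches the button's spring. I'll push a little more to find its hard end.

Call:
jog_arm(
  series=[
    [0,0,0.04,0,0],
    [0,0,0.02,0,0],
    [0,0,0,0,0],
    [0,0,0,0,0],
    [0,0,0,0,0],
  ],
)

```text
t: 14.65
eef_pos: [463.1, 282.0, -6.0]
ee_rot: [[-0.009, -0.162, 0.987], [-0.003, 0.987, 0.162], [-1.0, -0.002, -0.01]]
ft_force: [-14.4, -4.8, 11.9]
finger_gap: 0.3
```

The button is at its hard end: 15 N with no further travel, and the hook is braced on the stop. Next I retreat and go to the flap.

Call:
jog_arm(
  series=[
    [0,0,-0.5,0,0],
    [-1,0,0,0,0],
    [-1,0,0,0,0],
    [-1,0,0,0,0],
    [-1,0,0,0,0],
  ],
)

```text
t: 15.28
eef_pos: [439.5, 278.4, 237.0]
ee_rot: [[0.003, -0.161, 0.987], [0.002, 0.987, 0.161], [-1.0, 0.001, 0.004]]
ft_force: [-0.0, 0.7, -0.3]
finger_gap: -0.1
```

Call:
jog_arm(
  series=[
    [-1,0,0,0,0],
    [-0.3,-0.9,0,0,0],
    [0,-1,0.1,0,0],
    [0,-1,0.1,0,0],
    [0,-1,0.1,0,0],
  ],
)

```text
t: 15.9
eef_pos: [495.4, 48.0, 313.1]
ee_rot: [[0.004, -0.161, 0.987], [0.001, 0.987, 0.161], [-1.0, 0.0, 0.004]]
ft_force: [1.8, -0.3, -0.0]
finger_gap: 0.1
```

Call:
jog_arm(
  series=[
    [0,-1,0.1,0,0],
    [0,-1,0,0,0],
    [0,-1,0,0,0],
    [0,-0.9,0,0,0],
    [0,0,0,0,0],
  ],
)

```text
t: 16.52
eef_pos: [537.3, -186.5, 312.8]
ee_rot: [[0.002, -0.152, 0.988], [-0.005, 0.988, 0.152], [-1.0, -0.005, 0.001]]
ft_force: [-0.4, 0.1, 0.0]
finger_gap: 0.0
```

```bash
python3 - <<'E'
from h import *
s=env.state();print(s['t'],s['eef_pos'],s['ft_force']);print(toolshift(np.array([535,-187,260])-s['eef_pos']))
im=optics.read_camera('side');cv2.imwrite('pics/s12.png',im[:,:,::-1])
E
```

```text
16.525 [ 537.26949655 -186.51409068  312.84468121] [-0.35751111  0.11984408  0.04881725]
[ 0.88068839  0.00198405 -0.03989412]
```

View pics/s12.png

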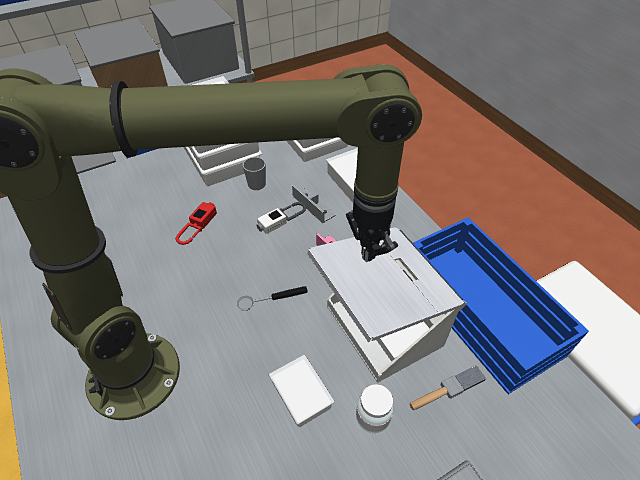

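Call:
jog_arm(
  series=[
    [0.6,0,0,0,0],
    [0.4,0,0,0,0],
    [0.3,0,0,0,0],
    [0.3,0,0,0,0],
    [0.3,0,0,0,0],
  ],
)

```text
t: 17.2
eef_pos: [537.9, -179.4, 197.8]
ee_rot: [[0.001, -0.162, 0.987], [0.0, 0.987, 0.162], [-1.0, -0.0, 0.001]]
ft_force: [-0.5, 0.5, 1.2]
finger_gap: -0.2
```

Call:
jog_arm(
  series=[
    [0.4,0,0,0,0],
    [0.4,0,0,0,0],
    [0.4,0,0,0,0],
    [0.4,0,0,0,0],
    [0.3,0,0,0,0],
  ],
)

```text
t: 17.82
eef_pos: [537.7, -179.8, 83.3]
ee_rot: [[0.0, -0.162, 0.987], [-0.0, 0.987, 0.162], [-1.0, -0.0, 0.0]]
ft_force: [0.7, 0.1, 1.8]
finger_gap: -0.1
```

```bash
python3 - <<'E'
from h import *
s=env.state();print(s['t'],s['eef_pos'],s['ft_force'])
im=optics.read_camera('side');cv2.imwrite('pics/s13.png',im[:,:,::-1])
E
```

```text
17.825 [ 537.68061123 -179.80223675   83.25087192] [0.68504798 0.14257165 1.83316596]
```

View pics/s13.png

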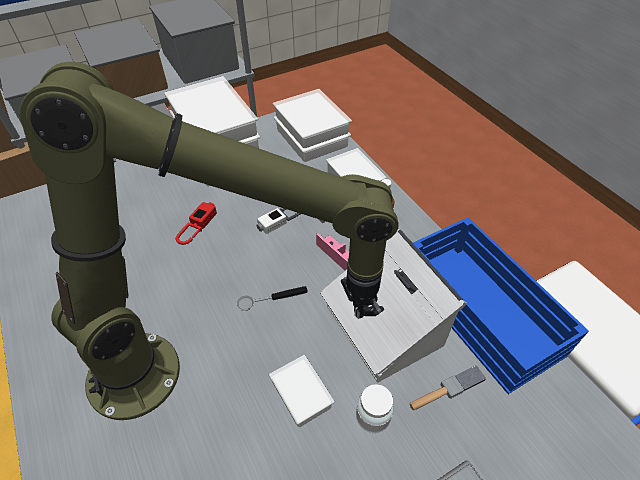

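Nearly shut. I'll continue in small steps until the force rises.

Call:
jog_arm(
  series=[
    [0.15,0,0,0,0],
    [0.1,0,0,0,0],
    [0.1,0,0,0,0],
    [0,0,0,0,0],
    [0,0,0,0,0],
  ],
)

```text
t: 18.5
eef_pos: [537.4, -179.8, 63.3]
ee_rot: [[-0.0, -0.161, 0.987], [0.0, 0.987, 0.161], [-1.0, 0.0, 0.0]]
ft_force: [-0.6, 0.5, 0.5]
finger_gap: -0.2
```

Call:
jog_arm(
  series=[
    [0.07,0,0,0,0],
    [0.07,0,0,0,0],
    [0,0,0,0,0],
    [0,0,0,0,0],
    [0,0,0,0,0],
  ],
)

```text
t: 19.12
eef_pos: [537.4, -179.8, 54.9]
ee_rot: [[-0.0, -0.161, 0.987], [0.0, 0.987, 0.161], [-1.0, 0.0, -0.0]]
ft_force: [-1.1, -1.0, -0.9]
finger_gap: -0.1
```

Call:
jog_arm(
  series=[
    [0.07,0,0,0,0],
    [0.05,0,0,0,0],
    [0,0,0,0,0],
    [0,0,0,0,0],
    [0,0,0,0,0],
  ],
)

```text
t: 19.75
eef_pos: [538.5, -180.0, 52.3]
ee_rot: [[0.002, -0.161, 0.987], [0.003, 0.987, 0.161], [-1.0, 0.002, 0.003]]
ft_force: [-10.7, 4.2, 30.3]
finger_gap: -0.1
```

```bash
python3 - <<'E'
from h import *
s=env.state();print(s['t'],s['eef_pos'],s['ft_force'])
im=optics.read_camera('side');cv2.imwrite('pics/s14.png',cv2.resize(im[220:390,310:470,::-1],None,fx=4,fy=3.5,interpolation=cv2.INTER_CUBIC))
E
```

```text
19.75 [ 538.49712818 -180.01865659   52.26796809] [-10.71942383   4.190709    30.32748727]
```

View pics/s14.png

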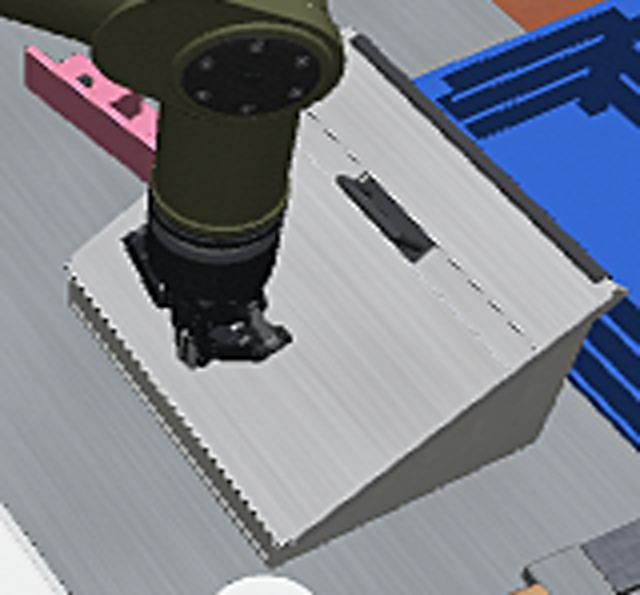

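The flap is hard shut (30 N reaction) and the eye stands up through the slot. I'll lift, then look down at the eye with the wrist camera.

Call:
jog_arm(
  series=[
    [-0.5,0,0,0,0],
    [-1,0,0,0,0],
    [-1,0,0.2,0,0],
    [-1,0,0.8,0,0],
    [-0.8,-0.3,0.8,0,0],
  ],
)

```text
t: 20.42
eef_pos: [634.2, -178.8, 292.1]
ee_rot: [[0.003, -0.164, 0.986], [0.002, 0.986, 0.164], [-1.0, 0.001, 0.003]]
ft_force: [1.1, -0.9, 1.0]
finger_gap: -0.1
```

Call:
jog_arm(
  series=[
    [0,-0.2,0.4,0.6,0],
    [0,0,0,0.6,0],
    [0,0,0,0,0],
    [0,0,0,0,0],
    [0,0,0,0,0],
  ],
)

```text
t: 21.05
eef_pos: [658.0, -188.3, 289.5]
ee_rot: [[0.0, 0.005, 1.0], [0.001, 1.0, -0.005], [-1.0, 0.001, 0.0]]
ft_force: [-0.2, -0.3, -0.1]
finger_gap: -0.3
```

```bash
python3 - <<'E'
from h import *
s=env.state();im=optics.read_camera('wrist');print(s['t'],s['eef_pos'],s['ee_rot'].round(3).tolist(),s['qvel'].round(1));np.savez('st15.npz',p=s['eef_pos'],R=s['ee_rot'])
cv2.imwrite('pics/w15.png',im[:,:,::-1])
im=optics.read_camera('side');cv2.imwrite('pics/s15.png',im[:,:,::-1])
im=optics.read_camera('scene');cv2.imwrite('pics/c15.png',im[:,:,::-1])
E
```

```text
21.05 [ 658.0103207  -188.28725541  289.45059745] [[0.0, 0.005, 1.0], [0.001, 1.0, -0.005], [-1.0, 0.001, 0.0]] [ 0.1 -0.1 -0.  -0.1  0.  -0.  -0.1]
```

View pics/w15.png

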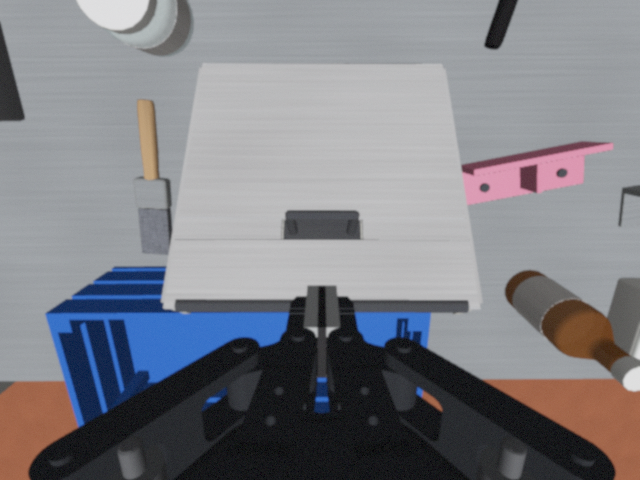

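View pics/s15.png

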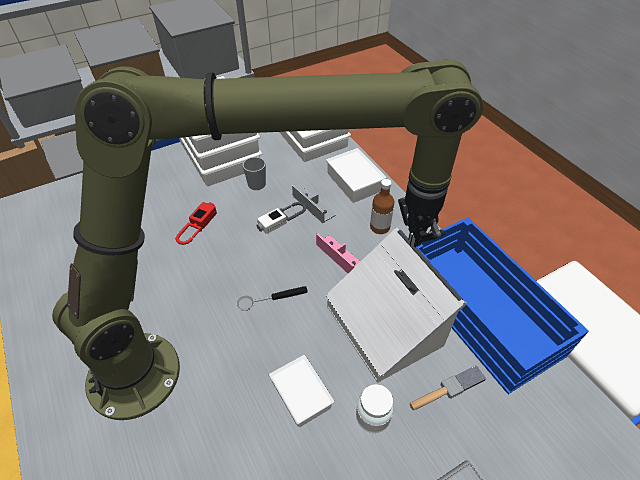

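The wrist view shows the free edge from (203,65) to (442,65), and the eye's crossbar at v≈215 from u≈287 to 358 with legs near u=293 and 352. The side view shows the same eye at (405,281).

```bash
python3 - <<'E'
from h import *
d=np.load('st15.npz');st={'eef_pos':d['p'],'ee_rot':d['R']}
im=cv2.imread('pics/w15.png');cv2.imwrite('pics/w15c.png',cv2.resize(im[195:255,270:375],None,fx=7,fy=7,interpolation=cv2.INTER_CUBIC))
E0=onz('wrist',203,65,50,st);E1=onz('wrist',443,65,50,st);print(E0,E1,np.linalg.norm(E1-E0))
m=(E0+E1)/2;dy=(E1-E0)/np.linalg.norm(E1-E0);dx=np.array([dy[1],-dy[0],0])
c,s=np.cos(np.radians(38)),np.sin(np.radians(38));up=dx*c+np.array([0,0,s]);nz=np.cross(up,dy)
print('n',nz,'hinge',m+260*up)
for sgn,n in((-26,'right'),(26,'left')):
    L=m+190*up+sgn*dy+13*nz;print(n,L)
    for h in(0,13,26,30,34): print(h,np.round(proj('wrist',m+190*up+sgn*dy+h*nz,st),1),np.round(proj('side',m+190*up+sgn*dy+h*nz),1))
print('edge side',[np.round(proj('side',m+q*dy),1) for q in(-130,130)],[np.round(proj('wrist',m+260*up+q*dy,st),1) for q in(-130,130)])
im=cv2.imread('pics/s15.png');cv2.imwrite('pics/s15c.png',cv2.resize(im[225:385,320:470],None,fx=4,fy=3.7,interpolation=cv2.INTER_CUBIC))
E
```

```text
[ 515.58306421 -314.68874737   50.        ] [516.75849948 -56.41020116  50.        ] 258.2812209249562
n [-0.6156551   0.00280187  0.78801075] hinge [ 721.05145606 -186.48189383  210.07198358]
right [ 657.7694325  -212.19416424  177.21982011]
0 [294.1 229.8] [412.6 289.2]
13 [292.9 224.3] [410.5 288.1]
26 [291.7 218.2] [408.4 286.9]
30 [291.2 216.3] [407.7 286.6]
34 [290.8 214.3] [407.1 286.2]
left [ 658.00608399 -160.19470274  177.21982011]
0 [352.9 229.7] [399.9 274. ]
13 [354.2 224.2] [397.8 272.7]
26 [355.7 218.2] [395.6 271.5]
30 [356.2 216.3] [394.9 271.1]
34 [356.7 214.3] [394.2 270.7]
edge side [array([380.2, 375.1]), array([325.7, 294.9])] [array([163.9, 310.1]), array([483.4, 310. ])]
```

View pics/w15c.png

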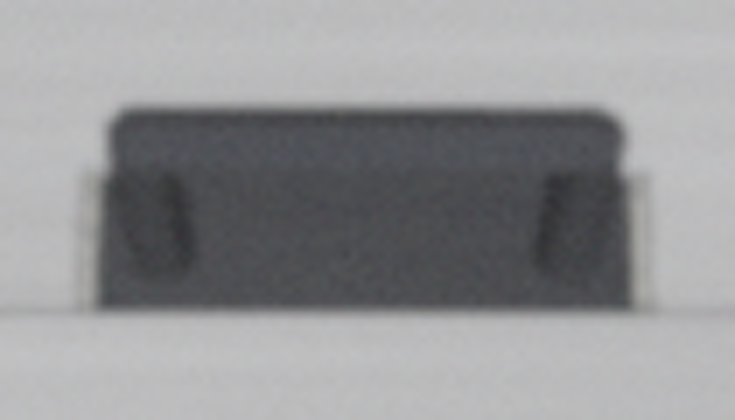

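View pics/s15c.png

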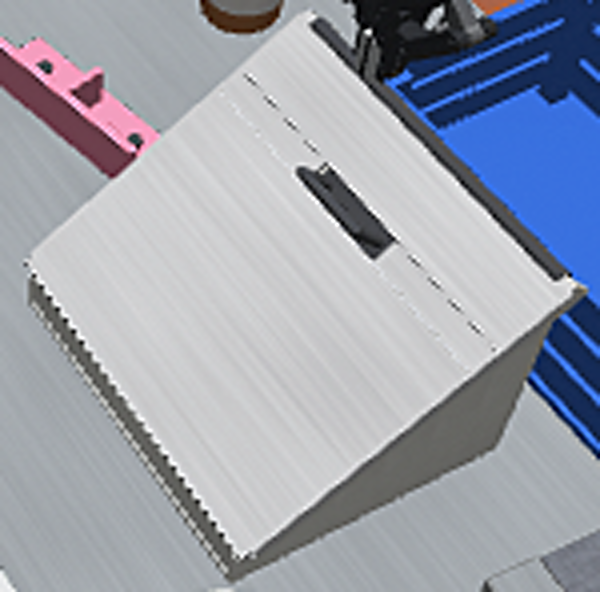

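Call:
jog_arm(
  series=[
    [0,0.8,-0.5,0,85],
    [0,0.8,-0.5,0,85],
    [0,0.8,-0.5,0,85],
    [0,0.8,-0.5,0,85],
    [0,0.9,0,0,85],
  ],
)

```text
t: 21.82
eef_pos: [537.9, 59.0, 290.3]
ee_rot: [[0.001, 0.006, 1.0], [0.003, 1.0, -0.006], [-1.0, 0.003, 0.001]]
ft_force: [1.4, 0.2, 1.0]
finger_gap: 84.8
```

Call:
jog_arm(
  series=[
    [0,1,0,0,85],
    [0,1,0,0,85],
    [0.2,1,0,0,85],
    [0.3,0.8,0,-0.6,85],
    [0,0,0,-0.6,85],
  ],
)

```text
t: 22.45
eef_pos: [537.9, 291.9, 256.6]
ee_rot: [[-0.004, -0.173, 0.985], [-0.001, 0.985, 0.173], [-1.0, 0.0, -0.004]]
ft_force: [0.0, -0.6, 0.3]
finger_gap: 84.7
```

Call:
jog_arm(
  series=[
    [0,0,0,0,85],
    [0,0,0,0,85],
    [0,0,0,0,85],
    [0,0,0,0,85],
    [0,0,0,0,85],
  ],
)

```text
t: 23.08
eef_pos: [540.9, 286.0, 259.4]
ee_rot: [[0.0, -0.161, 0.987], [0.0, 0.987, 0.161], [-1.0, 0.0, 0.0]]
ft_force: [-0.4, 0.2, 1.2]
finger_gap: 85.0
```

```bash
python3 - <<'E'
from h import *
s=env.state();im=optics.read_camera('wrist');print(s['t'],s['eef_pos'],s['qvel'].round(1),s['finger_gap'],s['ee_rot'].round(3).tolist())
im=im[:,:,::-1].copy();cv2.imwrite('pics/w16.png',im);g=im.min(2)
m=(g>175).astype(np.uint8);m[:,:250]=0;m[:,390:]=0;m[:45]=0;m[290:]=0
m=cv2.morphologyEx(m,cv2.MORPH_CLOSE,np.ones((25,25)))
c=max(cv2.findContours(m,0,2)[0],key=cv2.contourArea);r=cv2.minAreaRect(c);b=cv2.boxPoints(r);print(b.round(1).tolist())
P=[onz('wrist',u,v,36,s) for u,v in b];print(np.round(P,1).tolist(),np.mean(P,0));print([np.linalg.norm(P[i]-P[(i+1)%4]).round(1) for i in range(4)])
for i in range(4):
    e=P[(i+1)%4]-P[i];print(np.degrees(np.arctan2(e[1],e[0])).round(1))
E
```

```text
23.075 [540.85937803 286.00488554 259.44569126] [-0.   0.2 -0.2  0.  -0.  -0.   0. ] 85.00748964906161 [[0.0, -0.161, 0.987], [0.0, 0.987, 0.161], [-1.0, 0.0, 0.0]]
[[308.0, 144.0], [350.0, 144.0], [350.0, 211.0], [308.0, 211.0]]
[[483.5, 261.8, 36.0], [476.0, 307.6, 36.0], [550.8, 321.8, 36.0], [558.7, 273.1, 36.0]] [517.23425111 291.09684439  36.        ]
[np.float64(46.4), np.float64(76.1), np.float64(49.4), np.float64(76.1)]
99.3
10.8
-80.8
-171.5
```

View pics/w16.png

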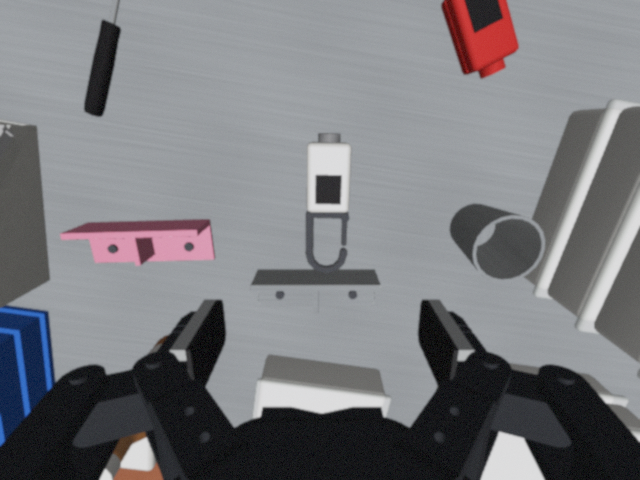

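Call:
jog_arm(
  series=[
    [0.5,0.12,-0.36,0,85],
    [1,0,0,0,85],
    [1,0,0,0,85],
    [1,0,0,0,85],
    [0.4,0,0,0,85],
  ],
)

```text
t: 23.75
eef_pos: [515.7, 288.4, 21.2]
ee_rot: [[-0.005, -0.161, 0.987], [-0.004, 0.987, 0.161], [-1.0, -0.003, -0.005]]
ft_force: [0.5, -0.3, -0.7]
finger_gap: 85.0
```

Call:
jog_arm(
  series=[
    [0.3,0,0,0,85],
    [0.2,0,0,0,85],
    [0,0,0,0,85],
    [0,0,0,0,85],
    [0,0,0,0,85],
  ],
)

```text
t: 24.38
eef_pos: [519.1, 290.3, -3.7]
ee_rot: [[0.002, -0.161, 0.987], [0.001, 0.987, 0.161], [-1.0, 0.001, 0.002]]
ft_force: [0.3, 0.3, -0.6]
finger_gap: 85.0
```

```bash
python3 - <<'E'
from h import *
s=env.state();im=optics.read_camera('wrist');print(s['t'],s['eef_pos'],s['ft_force'],s['finger_gap'])
cv2.imwrite('pics/w17.png',im[:,:,::-1])
im=optics.read_camera('side');cv2.imwrite('pics/s17.png',cv2.resize(im[165:250,220:340,::-1],None,fx=6,fy=6,interpolation=cv2.INTER_CUBIC))
E
```

```text
24.375 [519.05672652 290.30675632  -3.65360126] [ 0.26340942  0.31536357 -0.61585619] 84.98867674269188
```

View pics/w17.png

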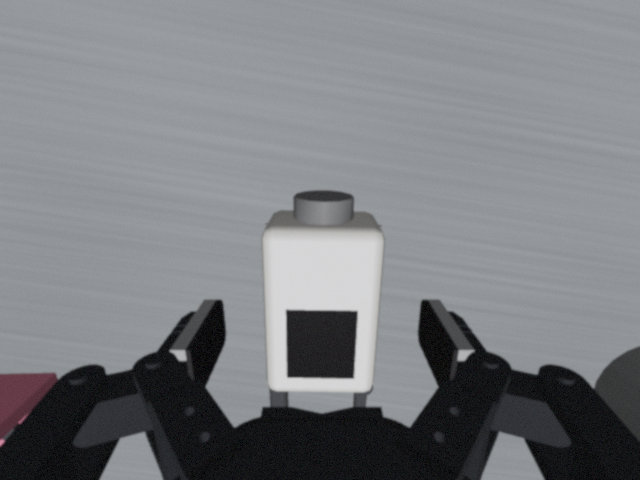

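View pics/s17.png

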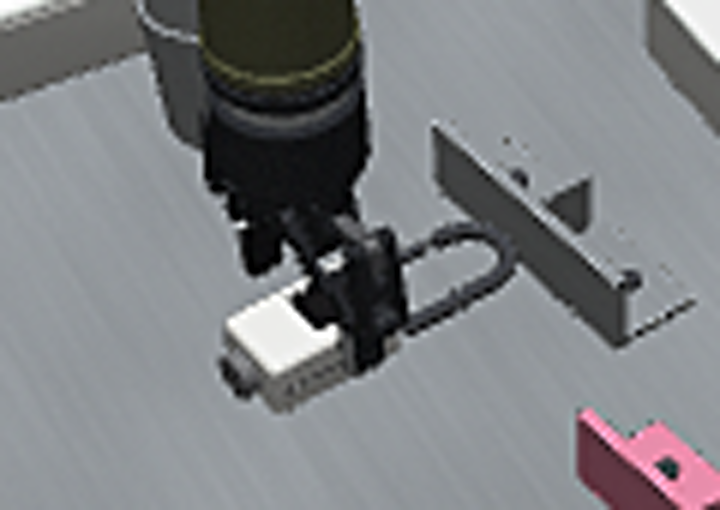

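```bash
python3 - <<'E'
from h import *
s=env.state();R=s['ee_rot'];p0=s['eef_pos']
for v in(228,390): print(v,[(z,(R.T@(onz('wrist',324,v,z,s)-p0)).round(1)[2]) for z in(36,36-13)])
for u in(263,384): print(u,(R.T@(onz('wrist',u,235,36,s)-p0)).round(1))
for uv in [(365,375),(385,368),(350,340),(405,300)]:
    c,d=ray('side',220+uv[0]/6,165+uv[1]/6);c=R.T@(c-p0);d=R.T@d
    print(uv,[(y,(c+d*(y-c[1])/d[1]).round(0)[[0,2]].tolist()) for y in(-57,-50,-43)])
# pad ray wrist: pad front face corners
f,cx,cy,i=K('wrist');T=np.array(i['tool_from_camera'])
for uv in[(224,300),(224,338),(204,300),(420,300),(420,338)]:
    d=T[:3,:3]@np.array([(uv[0]-cx)/f,(uv[1]-cy)/f,1]);c=T[:3,3]
    y=-42.5 if uv[0]<320 else 42.5; print(uv,(c+d*(y-c[1])/d[1]).round(1))
E
```

```text
228 [(36, np.float64(-42.2)), (23, np.float64(-38.3))]
390 [(36, np.float64(34.1)), (23, np.float64(46.0))]
263 [-40.  -22.3 -39.4]
384 [-40.   24.1 -39.4]
(365, 375) [(-57, [-42.0, -3.0]), (-50, [-33.0, 1.0]), (-43, [-24.0, 6.0])]
(385, 368) [(-57, [-39.0, 9.0]), (-50, [-30.0, 14.0]), (-43, [-21.0, 18.0])]
(350, 340) [(-57, [-72.0, -10.0]), (-50, [-64.0, -5.0]), (-43, [-55.0, -1.0])]
(405, 300) [(-57, [-79.0, 25.0]), (-50, [-70.0, 29.0]), (-43, [-61.0, 34.0])]
(224, 300) [-31.4 -42.5  -6.8]
(224, 338) [-36.6 -42.5   9. ]
(204, 300) [-53.9 -42.5 -19. ]
(420, 300) [-33.7  42.5  -8. ]
(420, 338) [-38.7  42.5   7.5]
```

Measured in the tool frame, the open pad tips sit about 34 mm behind the TCP, against roughly 20 mm when shut. The housing is centred at about tool z=-3, y=+1. I'll lower 12 mm more and grasp.

Call:
jog_arm(
  series=[
    [0.1,0,-0.03,0,85],
    [0.1,0,0,0,85],
    [0,0,0,0,60],
    [0,0,0,0,46],
    [0,0,0,0,42],
  ],
  squeeze=30,
)

```text
t: 25.1
eef_pos: [516.5, 289.7, -16.7]
ee_rot: [[-0.0, -0.161, 0.987], [0.0, 0.987, 0.161], [-1.0, 0.0, -0.0]]
ft_force: [-0.3, 0.5, 0.2]
finger_gap: 49.6
```

Call:
jog_arm(
  series=[
    [0,0,0,0,42],
    [0,0,0,0,42],
    [0,0,0,0,42],
    [0,0,0,0,42],
    [0,0,0,0,42],
  ],
)

```text
t: 25.72
eef_pos: [516.5, 289.7, -16.7]
ee_rot: [[-0.0, -0.162, 0.987], [0.0, 0.987, 0.162], [-1.0, 0.0, -0.0]]
ft_force: [-1.2, 1.2, 2.4]
finger_gap: 49.6
```

```bash
python3 - <<'E'
from h import *
s=env.state();im=optics.read_camera('wrist');print(s['t'],s['eef_pos'],s['ft_force'],s['finger_gap'])
cv2.imwrite('pics/w18.png',im[:,:,::-1])
im=optics.read_camera('side');cv2.imwrite('pics/s18.png',cv2.resize(im[165:250,220:340,::-1],None,fx=6,fy=6,interpolation=cv2.INTER_CUBIC))
E
```

```text
25.725 [516.48006641 289.69143921 -16.65132156] [-1.22112877  1.23998807  2.40588487] 49.578929255920166
```

View pics/w18.png

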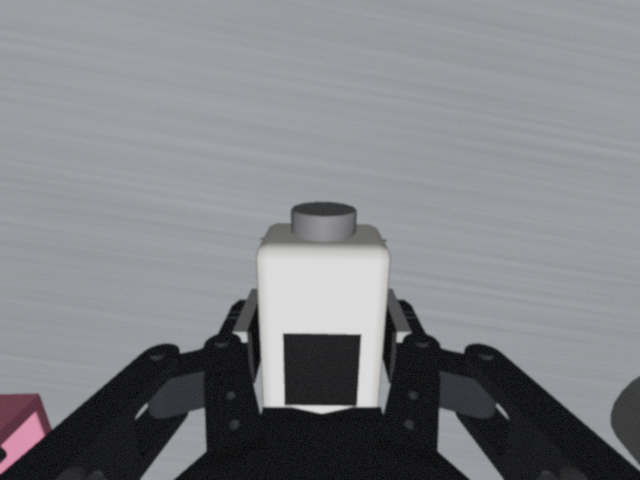

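View pics/s18.png

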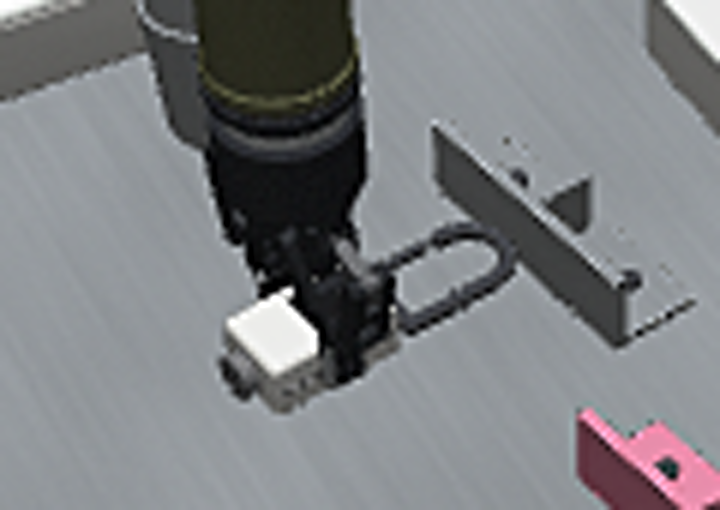

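```bash
python3 - <<'E'
from h import *
s=env.state();R=s['ee_rot'];p0=s['eef_pos']
for v in(244,255,408): print(v,(R.T@(onz('wrist',324,v,36,s)-p0)).round(1))
print('button top rear edge',[ (R.T@(onz('wrist',323,v,31,s)-p0)).round(1)[2] for v in (203,208)])
f,cx,cy,i=K('wrist');T=np.array(i['tool_from_camera'])
for uv in[(257,290),(257,330),(388,290),(390,330)]:
    d=T[:3,:3]@np.array([(uv[0]-cx)/f,(uv[1]-cy)/f,1]);c=T[:3,3]
    y=-25 if uv[0]<320 else 25; print(uv,(c+d*(y-c[1])/d[1]).round(1))
for uv in [(345,385),(360,378),(392,345)]:
    c,d=ray('side',220+uv[0]/6,165+uv[1]/6);c=R.T@(c-p0);d=R.T@d
    print(uv,[(y,(c+d*(y-c[1])/d[1]).round(0)[[0,2]].tolist()) for y in(-40,-32,-25)])
E
```

```text
244 [-52.7   1.  -40.1]
255 [-52.7   1.  -36.1]
408 [-52.7   1.2  31.6]
button top rear edge [np.float64(-53.5), np.float64(-51.8)]
(257, 290) [-44.5 -25.  -18.3]
(257, 330) [-49.4 -25.   -3.5]
(388, 290) [-49.5  25.  -20.8]
(390, 330) [-57.3  25.   -8.7]
(345, 385) [(-40, [-34.0, -3.0]), (-32, [-24.0, 2.0]), (-25, [-15.0, 6.0])]
(360, 378) [(-40, [-33.0, 6.0]), (-32, [-23.0, 11.0]), (-25, [-14.0, 16.0])]
(392, 345) [(-40, [-44.0, 28.0]), (-32, [-34.0, 33.0]), (-25, [-25.0, 37.0])]
```

The logger is gripped (gap 49.6 mm), with its centre about 2.5 mm behind the tool axis. I lift, and check that it comes along level.

Call:
jog_arm(
  series=[
    [-0.05,0,-0.15,0,42],
    [-0.4,0,-0.1,0,42],
    [-0.8,0,0,0,42],
    [-1,0,0,0,42],
    [-1,0,0,0,42],
  ],
)

```text
t: 26.45
eef_pos: [500.8, 286.2, 179.3]
ee_rot: [[-0.001, -0.161, 0.987], [-0.001, 0.987, 0.161], [-1.0, -0.001, -0.001]]
ft_force: [1.6, 1.4, -3.2]
finger_gap: 49.8
```

Call:
jog_arm(
  series=[
    [-0.5,0,0,0.6,42],
    [0,0,0,0.6,42],
    [0,0,0,0,42],
    [0,0,0,0,42],
    [0,0,0,0,42],
  ],
)

```text
t: 27.08
eef_pos: [501.3, 286.8, 207.5]
ee_rot: [[-0.001, 0.005, 1.0], [-0.001, 1.0, -0.005], [-1.0, -0.001, -0.001]]
ft_force: [0.2, 0.4, -3.1]
finger_gap: 49.7
```

```bash
python3 - <<'E'
from h import *
s=env.state();im=optics.read_camera('wrist');print(s['t'],s['eef_pos'],s['ft_force'],s['torque'],s['finger_gap'],s['ee_rot'].round(3).tolist())
cv2.imwrite('pics/w19.png',im[:,:,::-1])
im=optics.read_camera('side');cv2.imwrite('pics/s19.png',cv2.resize(im[100:250,190:370,::-1],None,fx=4,fy=4,interpolation=cv2.INTER_CUBIC))
E
```

```text
27.075 [501.3273944  286.76839626 207.46865343] [ 0.19820507  0.376873   -3.14054756] [-0.0201546   0.06866637 -0.02529351] 49.653433370629784 [[-0.001, 0.005, 1.0], [-0.001, 1.0, -0.005], [-1.0, -0.001, -0.001]]
```

View pics/w19.png

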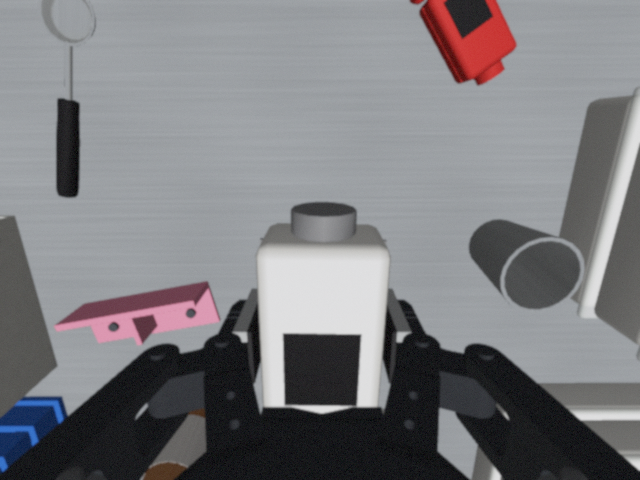

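View pics/s19.png

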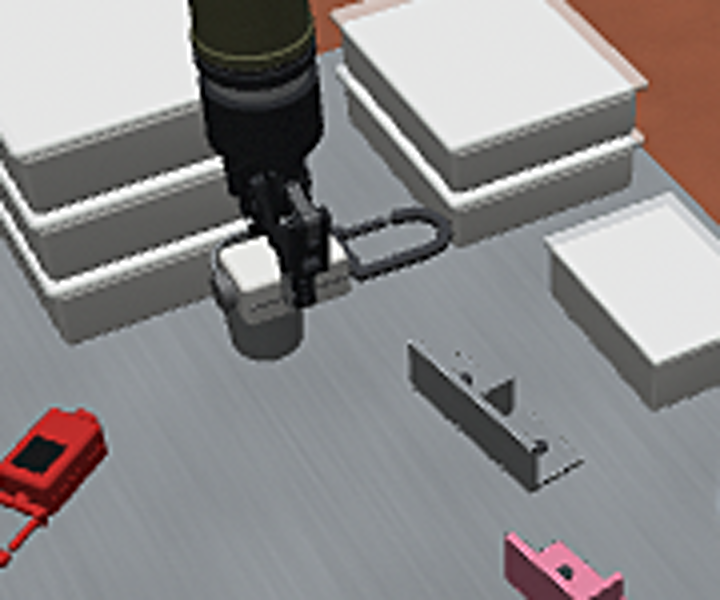

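Call:
jog_arm(
  series=[
    [-0.3,-0.9,0,0,42],
    [0,-1,0,0,42],
    [0,-1,0,0,42],
    [0,-1,0,0,42],
    [0,-1,0,0,42],
  ],
)

```text
t: 27.8
eef_pos: [499.9, -8.9, 226.4]
ee_rot: [[0.001, 0.005, 1.0], [0.001, 1.0, -0.005], [-1.0, 0.001, 0.001]]
ft_force: [1.7, -0.8, -2.6]
finger_gap: 49.5
```

Call:
jog_arm(
  series=[
    [0,-1,0.3,0,42],
    [0,-1,0.3,0,42],
    [0,-1,0.3,0,42],
    [0,-0.7,0.1,0,42],
    [0,-0.4,0,0,42],
  ],
)

```text
t: 28.42
eef_pos: [558.2, -256.0, 225.9]
ee_rot: [[-0.001, 0.008, 1.0], [-0.002, 1.0, -0.008], [-1.0, -0.002, -0.001]]
ft_force: [0.7, 0.1, -3.2]
finger_gap: 49.2
```

```bash
python3 - <<'E'
from h import *
s=env.state();print(s['t'],s['eef_pos'],s['ft_force'],s['torque'],s['finger_gap'],s['ee_rot'].round(3).tolist());print(toolshift(np.array([560,-258,170])-s['eef_pos']))
im=optics.read_camera('side');cv2.imwrite('pics/s20.png',im[:,:,::-1])
im=optics.read_camera('scene');cv2.imwrite('pics/c20.png',im[:,:,::-1])
E
```

```text
28.425 [ 558.18322204 -255.99562476  225.87140419] [ 0.73113634  0.10606331 -3.21235773] [ 0.01332104  0.03135826 -0.00226796] 49.21526875367953 [[-0.001, 0.008, 1.0], [-0.002, 1.0, -0.008], [-1.0, -0.002, -0.001]]
[ 0.93122299 -0.03123903  0.03155388]
```

View pics/s20.png

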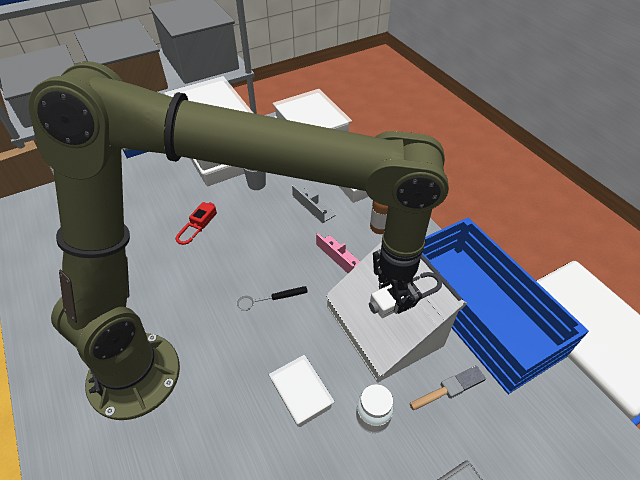

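View pics/c20.png

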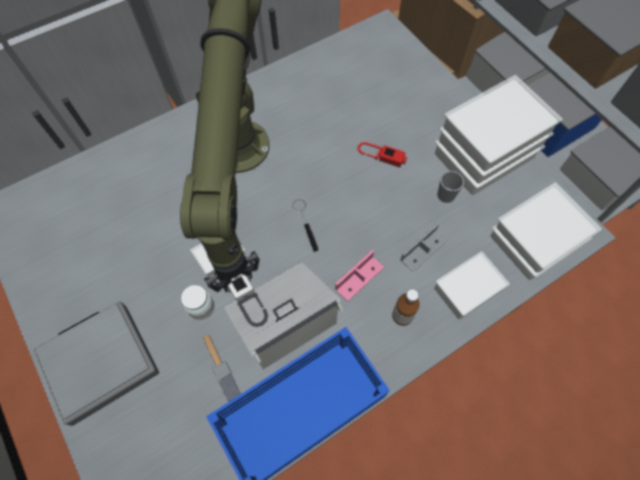

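The logger is level above the right part of the flap, with the eye to its left. Now I lower the nose onto the slope so the logger swings parallel to the flap.

Call:
jog_arm(
  series=[
    [0.5,0,0,0,42],
    [0.4,0,0,0,42],
    [0.15,0,0,0,42],
    [0.15,0,0,0,42],
    [0,0,0,0,42],
  ],
  squeeze=20,
)

```text
t: 29.15
eef_pos: [558.4, -252.6, 154.4]
ee_rot: [[-0.0, 0.005, 1.0], [0.0, 1.0, -0.005], [-1.0, 0.0, -0.0]]
ft_force: [-1.0, -0.6, -2.6]
finger_gap: 49.6
```

Call:
jog_arm(
  series=[
    [0.15,0,0,0,42],
    [0.15,0,0,0,42],
    [0,0,0,0,42],
    [0,0,0,0,42],
    [0,0,0,0,42],
  ],
)

```text
t: 29.78
eef_pos: [559.1, -252.4, 136.2]
ee_rot: [[0.0, 0.005, 1.0], [0.0, 1.0, -0.005], [-1.0, 0.0, 0.0]]
ft_force: [-0.8, -0.6, -2.3]
finger_gap: 49.7
```

```bash
python3 - <<'E'
from h import *
s=env.state();print(s['t'],s['eef_pos'],s['ft_force'],s['torque'],s['finger_gap'])
im=optics.read_camera('side');cv2.imwrite('pics/s21.png',cv2.resize(im[220:390,320:480,::-1],None,fx=4,fy=3.5,interpolation=cv2.INTER_CUBIC))
im=optics.read_camera('wrist');cv2.imwrite('pics/w21.png',im[:,:,::-1])
E
```

```text
29.775 [ 559.10331074 -252.41583313  136.18672989] [-0.84049988 -0.56701288 -2.34508035] [-0.04191499  0.11687035 -0.0323358 ] 49.684830270666154
```

View pics/s21.png

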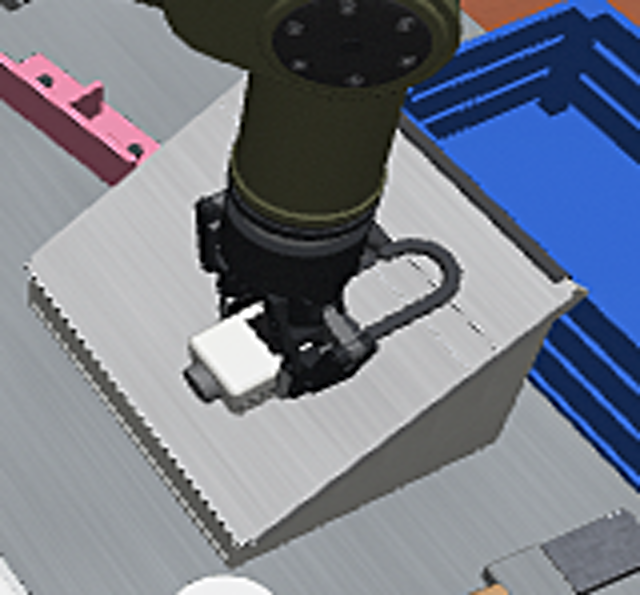

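View pics/w21.png

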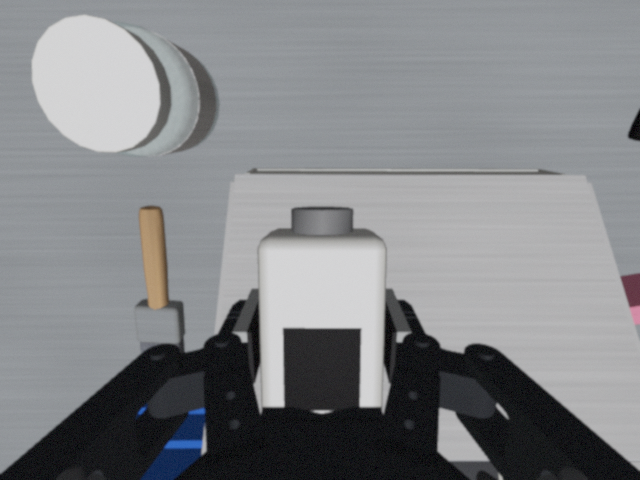

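The pivoting has started with about 1 N. I'll continue down.

Call:
jog_arm(
  series=[
    [0.15,0,0,0,42],
    [0.15,0,0,0,42],
    [0.15,0,0,0,42],
    [0,0,0,0,42],
    [0,0,0,0,42],
  ],
)

```text
t: 30.5
eef_pos: [558.1, -252.6, 108.6]
ee_rot: [[-0.002, 0.005, 1.0], [0.0, 1.0, -0.005], [-1.0, 0.0, -0.002]]
ft_force: [-0.6, 0.2, -3.4]
finger_gap: 49.6
```

Call:
jog_arm(
  series=[
    [0.1,0,0,0,42],
    [0.1,0,0,0,42],
    [0.1,0,0,0,42],
    [0,0,0,0,42],
    [0,0,0,0,42],
  ],
)

```text
t: 31.12
eef_pos: [558.1, -252.8, 90.8]
ee_rot: [[-0.001, 0.006, 1.0], [0.0, 1.0, -0.006], [-1.0, 0.0, -0.001]]
ft_force: [-0.4, -0.1, -1.5]
finger_gap: 49.5
```

```bash
python3 - <<'E'
from h import *
s=env.state();print(s['t'],s['eef_pos'],s['ft_force'],s['torque'],s['finger_gap'])
im=optics.read_camera('side');cv2.imwrite('pics/s22.png',cv2.resize(im[220:390,320:480,::-1],None,fx=4,fy=3.5,interpolation=cv2.INTER_CUBIC))
im=optics.read_camera('wrist');cv2.imwrite('pics/w22.png',im[:,:,::-1])
E
```

```text
31.125 [ 558.09942422 -252.75787969   90.80170635] [-0.42886546 -0.07245197 -1.49696289] [-0.00652268  0.05883801 -0.04721715] 49.521855279040665
```

View pics/s22.png

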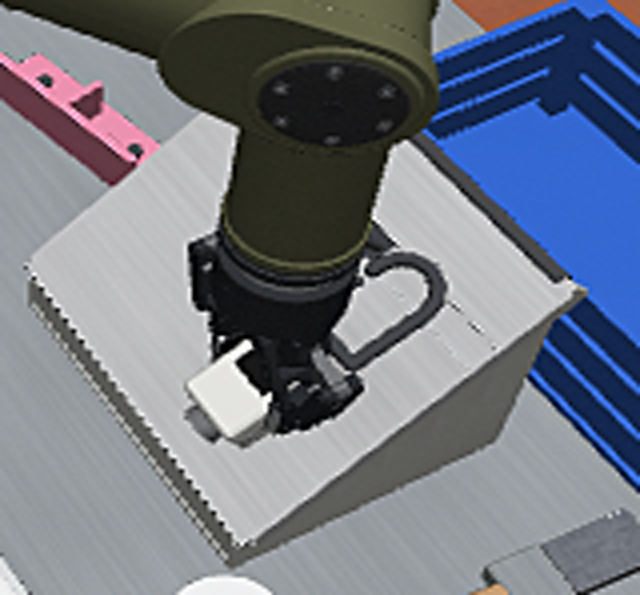

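View pics/w22.png

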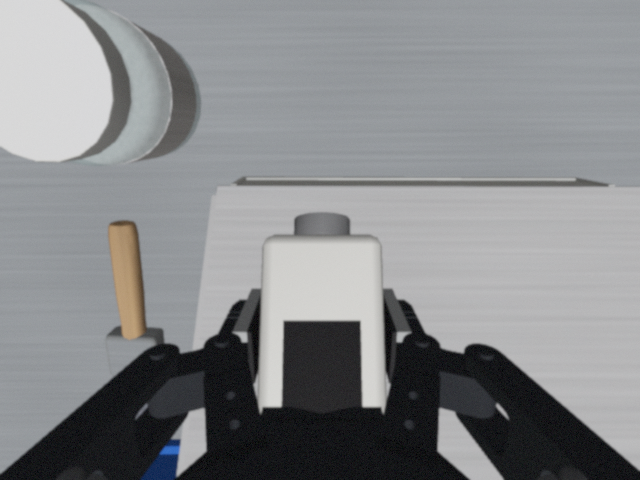

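The logger is tilting well (button lower, hook up the slope). I'll continue until flush.

Call:
jog_arm(
  series=[
    [0.08,0,0,0,42],
    [0.08,0,0,0,42],
    [0,0,0,0,42],
    [0,0,0,0,42],
    [0,0,0,0,42],
  ],
)

```text
t: 31.85
eef_pos: [558.6, -252.7, 81.5]
ee_rot: [[-0.0, 0.005, 1.0], [0.0, 1.0, -0.005], [-1.0, 0.0, -0.0]]
ft_force: [0.8, -0.7, -1.1]
finger_gap: 49.7
```

Call:
jog_arm(
  series=[
    [0.05,0,0,0,42],
    [0.05,0,0,0,42],
    [0,0,0,0,42],
    [0,0,0,0,42],
    [0,0,0,0,42],
  ],
)

```text
t: 32.48
eef_pos: [559.0, -252.8, 76.4]
ee_rot: [[0.001, 0.005, 1.0], [0.0, 1.0, -0.005], [-1.0, 0.0, 0.001]]
ft_force: [-2.0, 1.8, 5.8]
finger_gap: 49.6
```

```bash
python3 - <<'E'
from h import *
s=env.state();print(s['t'],s['eef_pos'],s['ft_force'],s['torque'],s['finger_gap'])
im=optics.read_camera('side');cv2.imwrite('pics/s23.png',cv2.resize(im[270:370,350:450,::-1],None,fx=6,fy=6,interpolation=cv2.INTER_CUBIC))
im=optics.read_camera('wrist');cv2.imwrite('pics/w23.png',im[:,:,::-1])
E
```

```text
32.475 [ 559.00705333 -252.83380113   76.35917809] [-2.02501589  1.78005355  5.83695044] [0.20824261 0.06963263 0.00958011] 49.63293978807777
```

View pics/s23.png

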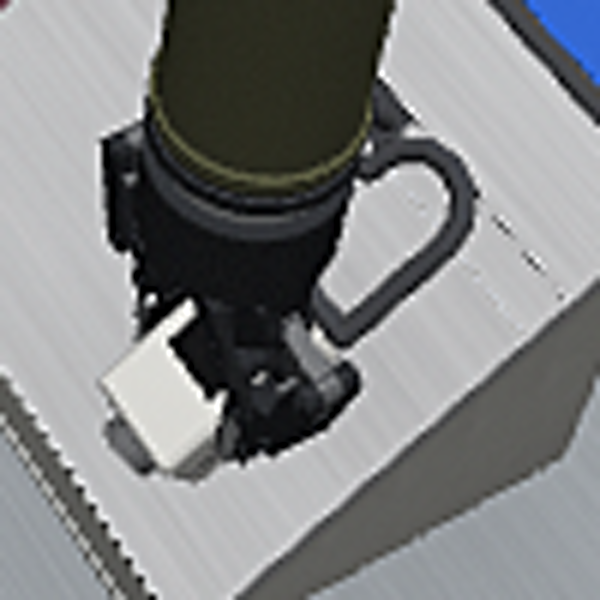

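View pics/w23.png

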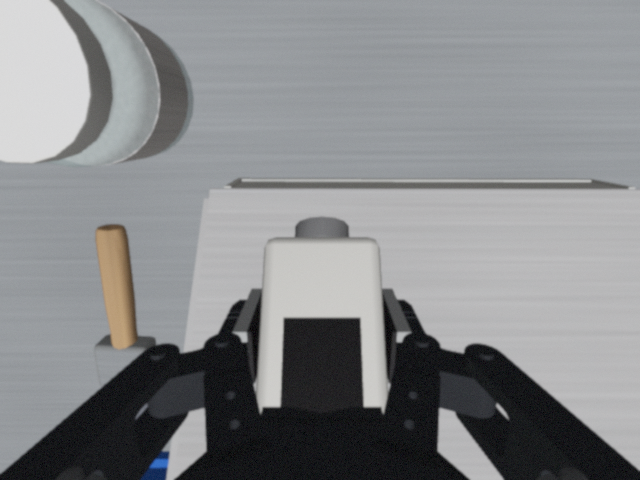

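```bash
python3 - <<'E'
from h import *
from scipy.optimize import least_squares
f,cx,cy,i=K('wrist');T=np.array(i['tool_from_camera']);Ti=np.linalg.inv(T)
def edges(fn):
    im=cv2.imread(fn);g=im.min(2).astype(float);col=g[190:345,310:336].mean(1)
    d=np.diff(cv2.GaussianBlur(col[:,None],(1,5),0)[:,0]);
    ru=190+np.argmax(d[20:70])+20+.5; rd=190+np.argmin(d[90:])+90+.5
    out=[]
    for r in(int(ru)+8,int(rd)-8):
        row=g[r-2:r+3].mean(0);ks=np.where(row>180)[0];ks=ks[(ks>230)&(ks<410)];out+=[(r,ks.min(),ks.max())]
    r=int(rd)+8;row=g[r-2:r+3].mean(0);dk=np.where(row<100)[0];dk=dk[(dk>270)&(dk<375)];out+=[(dk.min(),dk.max())]
    return ru,rd,out
for n in(18,21,22,23):print(n,edges(f'pics/w{n}.png'))
def pr(p):
    q=Ti[:3,:3]@np.array(p)+Ti[:3,3];return cy+f*q[1]/q[2],f/q[2]
def tz(v,x):
    # tool z at tool x=x
    d=T[:3,:3]@np.array([0,(v-cy)/f,1]);c=T[:3,3];return (c+d*(x-c[0])/d[0])[2]
e0=edges('pics/w18.png');X=-52.7
z1,z2=tz(e0[0],X),tz(e0[1],X);print('tool z',z1,z2)
for px in(-30,-36,-42):
  for n in(21,22,23):
    e=edges(f'pics/w{n}.png')
    def F(q):
        th=q[0];o=[]
        for z,v in((z1,e[0]),(z2,e[1])):
            a=X-px; # relative x (down +), z
            x=px+a*np.cos(th)-z*np.sin(th); zz=z*np.cos(th)+a*np.sin(th)
            o.append(pr((x,0,zz))[0]-v)
        return o
    r=least_squares(F,[.3]);print(px,n,np.degrees(r.x[0]).round(1),r.fun.round(1))
E
```

```text
Traceback (most recent call last):
ValueError: zero-size array to reduction operation minimum which has no identity
```

```bash
python3 - <<'E'
from h import *
from scipy.optimize import least_squares
f,cx,cy,i=K('wrist');T=np.array(i['tool_from_camera']);Ti=np.linalg.inv(T)
M={}
for n in(18,21,22,23):
    g=cv2.imread(f'pics/w{n}.png').min(2).astype(float)
    col=g[:,300:345].mean(1);d=np.gradient(np.convolve(col,np.ones(3)/3,'same'))
    a=222+np.argmax(d[222:262]);b=300+np.argmin(d[300:345])
    r=b+12;row=np.gradient(g[r-3:r+4].mean(0));w=(270+np.argmin(row[270:300]),345+np.argmax(row[345:375]))
    M[n]=(a,b);print(n,a,b,w,w[1]-w[0])
def pv(p):
    q=Ti[:3,:3]@np.array(p)+Ti[:3,3];return cy+f*q[1]/q[2]
def tz(v,x):
    d=T[:3,:3]@np.array([0,(v-cy)/f,1]);c=T[:3,3];return (c+d*(x-c[0])/d[0])[2]
X=-52.7;z=[tz(v,X) for v in M[18]];print(z)
for px in(-28,-36,-44):
  for n in(21,22,23):
    def F(q):
        th,o=q[0],[]
        for zz,v in zip(z,M[n]):
            a=X-px;o.append(pv((px+a*np.cos(th)-zz*np.sin(th),0,zz*np.cos(th)+a*np.sin(th)))-v)
        return o
    r=least_squares(F,[.3]);print(px,n,np.degrees(r.x[0]).round(1),r.fun.round(1))
E
```

```text
18 245 334 (np.int64(283), np.int64(360)) 77
21 238 328 (np.int64(283), np.int64(360)) 77
22 237 321 (np.int64(283), np.int64(360)) 77
23 240 318 (np.int64(283), np.int64(360)) 77
[np.float64(-39.8280475368768), np.float64(-3.9541089697036824)]
-28 21 4.4 [-0.7  1.1]
-28 22 7.0 [-3.9  5.2]
-28 23 6.7 [-6.3  8.6]
-36 21 5.9 [-0.9  1.4]
-36 22 9.7 [-4.1  5.4]
-36 23 9.2 [-6.6  8.8]
-44 21 9.2 [-1.2  1.8]
-44 22 20.6 [-5.8  3.7]
-44 23 52.3 [-2.8 -5.4]
```

Call:
jog_arm(
  series=[
    [0.04,0,0,0,42],
    [0,0,0,0,42],
    [0,0,0,0,42],
    [0,0,0,0,42],
    [0,0,0,0,42],
  ],
)

```text
t: 33.2
eef_pos: [559.1, -252.8, 75.4]
ee_rot: [[0.001, 0.005, 1.0], [0.001, 1.0, -0.005], [-1.0, 0.001, 0.001]]
ft_force: [-6.8, 3.6, 14.2]
finger_gap: 49.5
```

```bash
python3 - <<'E'
from h import *
s=env.state();print(s['t'],s['eef_pos'],s['ft_force'],s['torque'],s['finger_gap'])
im=optics.read_camera('scene');cv2.imwrite('pics/c24.png',cv2.resize(im[230:370,170:350,::-1],None,fx=4,fy=4,interpolation=cv2.INTER_CUBIC))
im=optics.read_camera('wrist');cv2.imwrite('pics/w24.png',im[:,:,::-1])
E
```

```text
33.2 [ 559.10554693 -252.82121521   75.43389202] [-6.83332293  3.6376658  14.2026925 ] [ 0.49202508  0.74353615 -0.00732744] 49.4887686939925
```

View pics/c24.png

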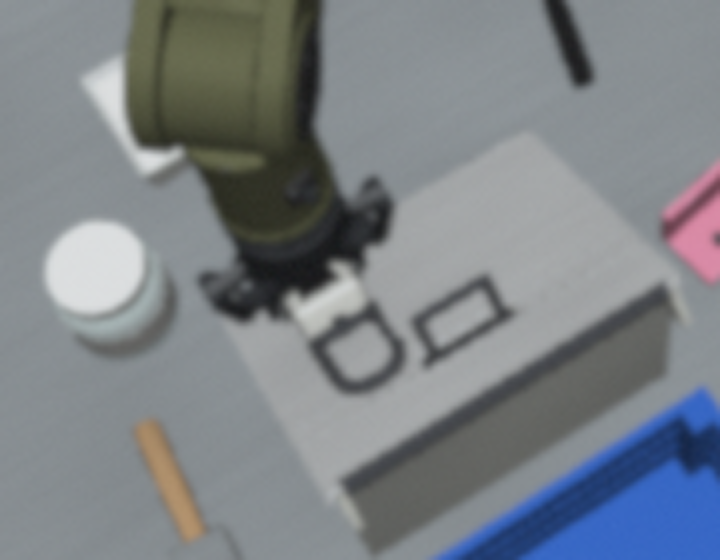

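View pics/w24.png

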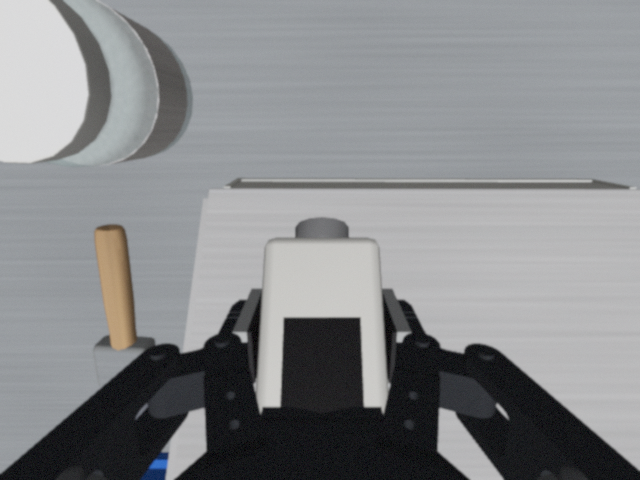

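```bash
cat >> h.py <<'E'
EDGE=np.array([516.2,-186.5,50.]);UP=np.array([.788,-.0036,.6157]);DY=np.array([.0046,1,0.]);NZ=np.array([-.6157,.0028,.788])
def flap(s,y,h): return EDGE+s*UP+y*DY+h*NZ
E
python3 - <<'E'
from h import *
s=env.state();st=s;p=20
# pivot: logger (2.5,0,p-18) on line x=559
def mid(tilt,px=2.5,p=20,zc=None):
    return None
A=EDGE+p*NZ
sl=(559-A[0])/UP[0];piv=A+sl*UP;piv[1]=-252.8;print('pivot',piv,'tool x',75.4-piv[2])
im={n:cv2.imread(f) for n,f in(('w','pics/w24.png'),)}
sc=cv2.imread('pics/c24.png');sd=cv2.imread('pics/s23.png');wr=im['w']
for th,col in((38,(0,0,255)),(28,(0,255,0))):
    t=np.radians(th);u=np.array([np.cos(t),-.0046*np.cos(t),np.sin(t)]);n=np.array([-np.sin(t),0,np.cos(t)])
    P=piv+(0 if th==38 else 0)*n
    L=lambda x,y,z:P+(x-2.5)*u+y*DY+(z-(p-18))*n
    pts=[L(127,0,-5),L(40,25,18),L(40,-25,18),L(-40,-25,18),L(-40,25,18),L(-50,0,0),L(85+6,22,-5),L(50,-22,-5)]
    for q in pts:
        a=proj('scene',q);cv2.circle(sc,(int((a[0]-170)*4),int((a[1]-230)*4)),3,col,-1)
        a=proj('side',q);cv2.circle(sd,(int((a[0]-350)*6),int((a[1]-270)*6)),3,col,-1)
        a=proj('wrist',q,s);cv2.circle(wr,(int(a[0]),int(a[1])),2,col,-1)
cv2.imwrite('pics/chk_c.png',sc);cv2.imwrite('pics/chk_s.png',sd);cv2.imwrite('pics/chk_w.png',wr)
E
```

```text
pivot [ 559.         -252.8         108.82305812] tool x -33.42305812182738
```

View pics/chk_c.png

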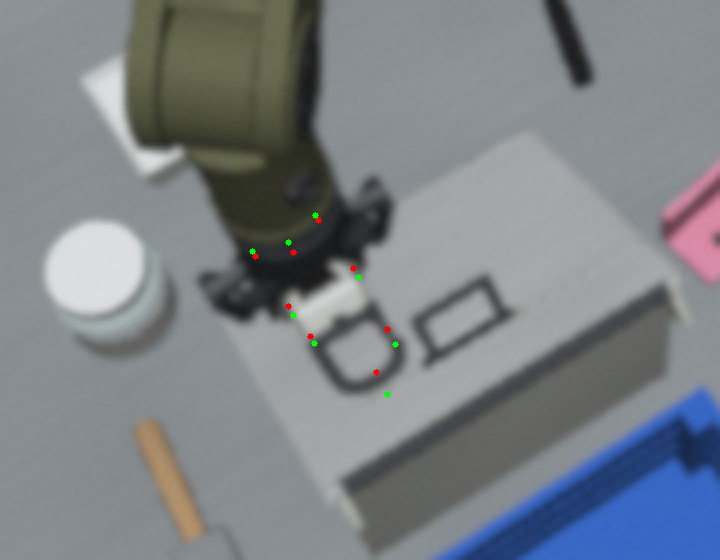

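View pics/chk_s.png

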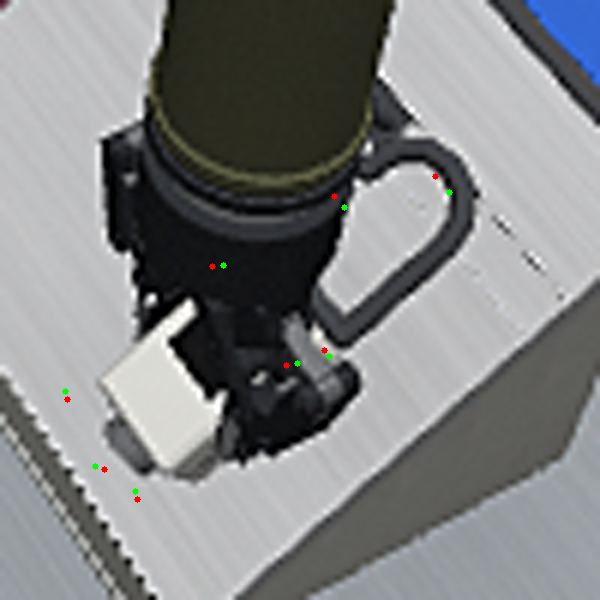

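View pics/chk_w.png

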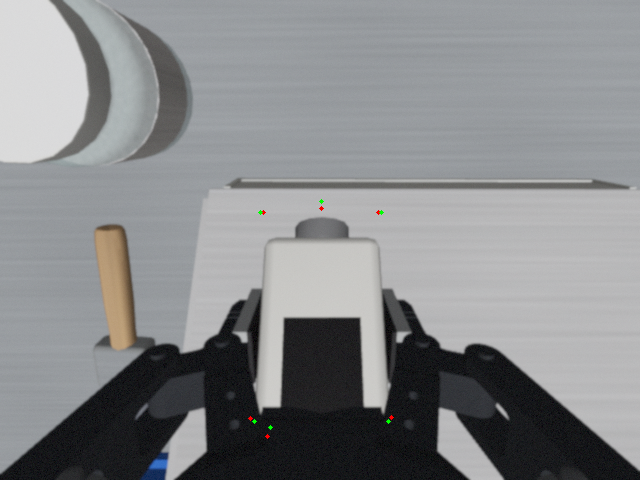

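```bash
python3 - <<'E'
from h import *
s=env.state();p=35
A=EDGE+p*NZ
sl=(559-A[0])/UP[0];piv=A+sl*UP;piv[1]=-252.8;print('pivot',piv,'tool x',75.4-piv[2])
sc=cv2.imread('pics/c24.png');sd=cv2.imread('pics/s23.png');wr=cv2.imread('pics/w24.png')
for th,col in((38,(0,0,255)),(30,(0,255,0))):
    t=np.radians(th);u=np.array([np.cos(t),-.0046*np.cos(t),np.sin(t)]);n=np.array([-np.sin(t),0,np.cos(t)])
    L=lambda x,y,z:piv+(x-2.5)*u+y*DY+(z-(p-18))*n
    pts=[L(127,0,-5),L(40,25,18),L(40,-25,18),L(-40,-25,18),L(-40,25,18),L(-50,0,0),L(85+6,22,-5),L(50,-22,-5)]
    for q in pts:
        a=proj('scene',q);cv2.circle(sc,(int((a[0]-170)*4),int((a[1]-230)*4)),3,col,-1)
        a=proj('side',q);cv2.circle(sd,(int((a[0]-350)*6),int((a[1]-270)*6)),3,col,-1)
        a=proj('wrist',q,s);cv2.circle(wr,(int(a[0]),int(a[1])),2,col,-1)
o=np.hstack([cv2.resize(sc[180:420,180:440],(390,360)),cv2.resize(sd,(390,360))]);cv2.imwrite('pics/chk2.png',o);cv2.imwrite('pics/chk2w.png',wr[180:460,200:450])
E
```

```text
pivot [ 559.         -252.8         127.85917151] tool x -52.45917151015226
```

View pics/chk2.png

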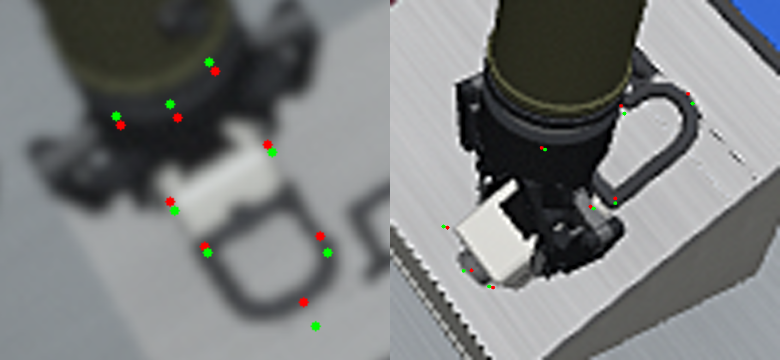

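View pics/chk2w.png

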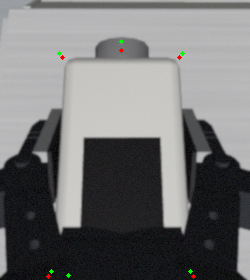

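The overlaid points at 38° agree with the images to 2–3 mm, so the logger lies flush on the flap. I firm up the grip, lift it about 3 mm off the face and move it up the slope beside the right leg.

Call:
jog_arm(
  series=[
    [0,0,0,0,42],
    [-0.07,0,0,0,42],
    [-0.13,0,0.1,0,42],
    [-0.14,0,0.22,0,42],
    [0,0,0,0,42],
  ],
  squeeze=60,
)

```text
t: 33.92
eef_pos: [579.3, -252.5, 93.8]
ee_rot: [[0.001, 0.004, 1.0], [-0.001, 1.0, -0.004], [-1.0, -0.001, 0.001]]
ft_force: [-0.6, -0.1, -2.4]
finger_gap: 49.4
```

```bash
python3 - <<'E'
from h import *
s=env.state();print(s['t'],s['eef_pos'],s['ft_force'],s['torque'],s['finger_gap'])
im=optics.read_camera('scene');cv2.imwrite('pics/c25.png',im[:,:,::-1]);cv2.imwrite('pics/c25c.png',cv2.resize(im[275:345,220:315,::-1],None,fx=8,fy=8,interpolation=cv2.INTER_CUBIC))
im=optics.read_camera('side');cv2.imwrite('pics/s25.png',im[:,:,::-1]);cv2.imwrite('pics/s25c.png',cv2.resize(im[240:350,360:460,::-1],None,fx=6,fy=5.4,interpolation=cv2.INTER_CUBIC))
im=optics.read_camera('wrist');cv2.imwrite('pics/w25.png',im[:,:,::-1])
E
```

```text
33.925 [ 579.25409365 -252.52808266   93.75274286] [-0.63016058 -0.11600128 -2.3769821 ] [0.0006247  0.09534866 0.03559191] 49.4408734619182
```

View pics/c25c.png

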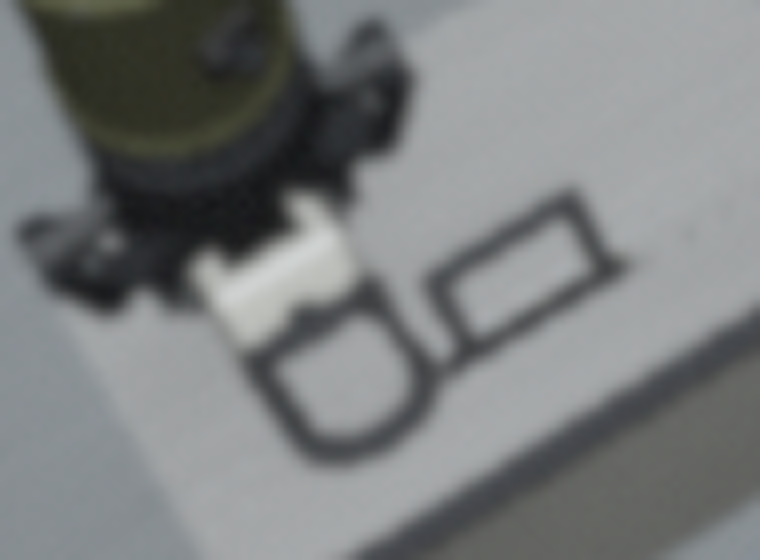

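View pics/s25c.png

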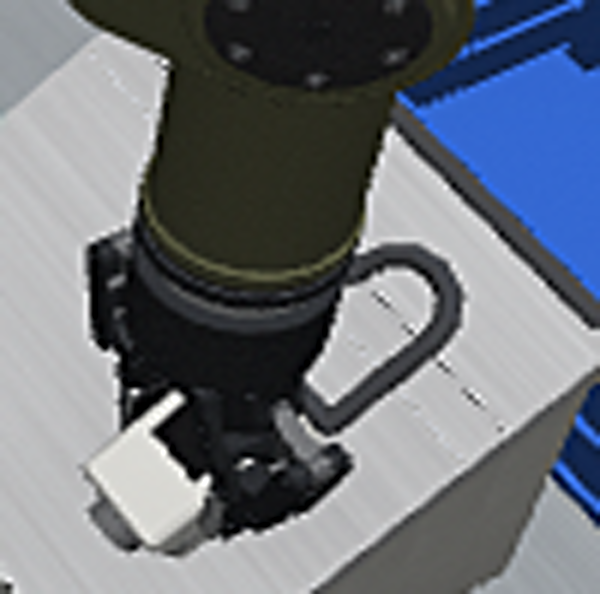

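View pics/w25.png

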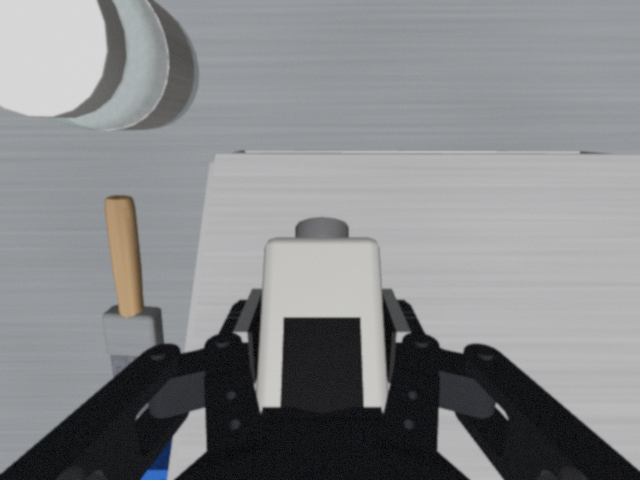

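```bash
cat > loop.py <<'E'
import sys
from h import *
def onflap(n,u,v,h,st=None):
    c,d=ray(n,u,v,st);t=((EDGE+h*NZ-c)@NZ)/(d@NZ);X=c+t*d;return np.array([(X-EDGE)@UP,(X-EDGE)@DY])
def meas(fn,h=16,x0=250,x1=276,y0=305,y1=336):
    g=cv2.imread(fn).max(2).astype(np.uint8)
    return g
if __name__=='__main__':
    for n,h in(('leg r',13),('leg l',13),('cb r',30)):
        y=-26.5 if 'r' in n[3:] else 25.5
        a=proj('scene',flap(190,y,h));print(n,np.round(a,1),((np.array(a)-[220,275])*8).round(0),np.round(proj('side',flap(190,y,h)),1))
    for h in (0,26):
        a=proj('scene',flap(190,-26.5,h));print(h,((np.array(a)-[220,275])*8).round(0))
    # loop outer boundary points in c25c
    for nm,q in (('nose outer bottoms',(340,465)),('bend low',(310,455)),('bend mid',(385,445)),('bend right',(425,410)),('left bar outer',(262,385)),('left bar inner',(285,372)),('right bar outer',(400,310)),('corner',(445,375)),('inner bend',(340,438)),('inner bend r',(385,415))):
        print(nm,q,onflap('scene',220+q[0]/8,275+q[1]/8,16).round(1))
E
python3 loop.py
```

```text
leg r [276.7 314.3] [453. 314.] [410.9 288.5]
leg l [293.8 304. ] [590. 232.] [398.1 273.2]
cb r [274.2 309.5] [434. 276.] [408.1 287. ]
0 [469. 344.]
26 [438. 285.]
nose outer bottoms (340, 465) [233.1 -83.5]
bend low (310, 455) [220.  -89.5]
bend mid (385, 445) [236.5 -68.6]
bend right (425, 410) [231.6 -52.2]
left bar outer (262, 385) [172.3 -90.1]
left bar inner (285, 372) [172.7 -81.7]
right bar outer (400, 310) [176.2 -39.9]
corner (445, 375) [221.  -40.7]
inner bend (340, 438) [220.6 -78.9]
inner bend r (385, 415) [222.6 -63.3]
```

The legs' predicted pixels match the picture. Measured on the hook's plane, hook_mid is at s≈192.5 and y≈-64, so the leg would enter at hook x≈-2.5 as wanted. Pushing sideways onto the leg.

Call:
jog_arm(
  series=[
    [0,0.1,0,0,42],
    [0,0.1,0,0,42],
    [0,0.1,0,0,42],
    [0,0,0,0,42],
    [0,0,0,0,42],
  ],
)

```text
t: 34.7
eef_pos: [577.7, -235.1, 93.6]
ee_rot: [[-0.0, 0.006, 1.0], [-0.0, 1.0, -0.006], [-1.0, -0.0, -0.0]]
ft_force: [0.0, -1.6, -3.8]
finger_gap: 49.2
```

```bash
python3 - <<'E'
from h import *
s=env.state();print(s['t'],s['eef_pos'],s['ft_force'],s['torque'],s['finger_gap'])
im=optics.read_camera('scene');cv2.imwrite('pics/c26.png',im[:,:,::-1]);cv2.imwrite('pics/c26c.png',cv2.resize(im[275:345,220:315,::-1],None,fx=8,fy=8,interpolation=cv2.INTER_CUBIC))
E
```

```text
34.7 [ 577.69649592 -235.07796206   93.55422821] [ 0.01209716 -1.64600939 -3.7768998 ] [-0.19829132  0.24452876 -0.07928132] 49.204136711132236
```

View pics/c26c.png

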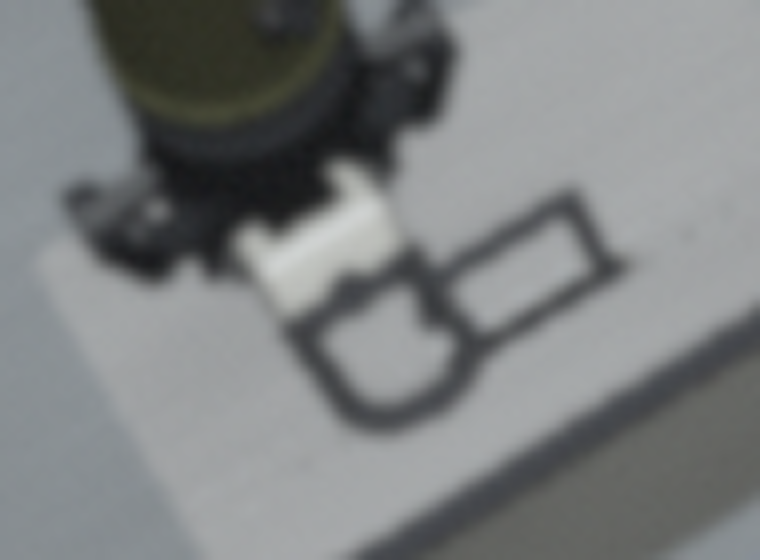

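The gate is being pressed inward (notch at (430,312)) with 1.6 N sideways. I'll continue.

Call:
jog_arm(
  series=[
    [0,0.1,0,0,42],
    [0,0.1,0,0,42],
    [0,0.1,0,0,42],
    [0,0.1,0,0,42],
    [0,0,0,0,42],
  ],
)

```text
t: 35.38
eef_pos: [578.7, -209.1, 93.6]
ee_rot: [[0.0, 0.003, 1.0], [0.001, 1.0, -0.003], [-1.0, 0.001, 0.0]]
ft_force: [0.2, -0.1, -2.7]
finger_gap: 49.2
```

```bash
python3 - <<'E'
from h import *
s=env.state();print(s['t'],s['eef_pos'],s['ft_force'],s['torque'],s['finger_gap'])
im=optics.read_camera('scene');cv2.imwrite('pics/c27.png',im[:,:,::-1]);cv2.imwrite('pics/c27c.png',cv2.resize(im[275:345,220:315,::-1],None,fx=8,fy=8,interpolation=cv2.INTER_CUBIC))
E
```

```text
35.375 [ 578.7438165  -209.07138567   93.56902832] [ 0.18319886 -0.08060164 -2.67463927] [-0.01754938  0.07692336 -0.00305656] 49.2190227130921
```

View pics/c27c.png

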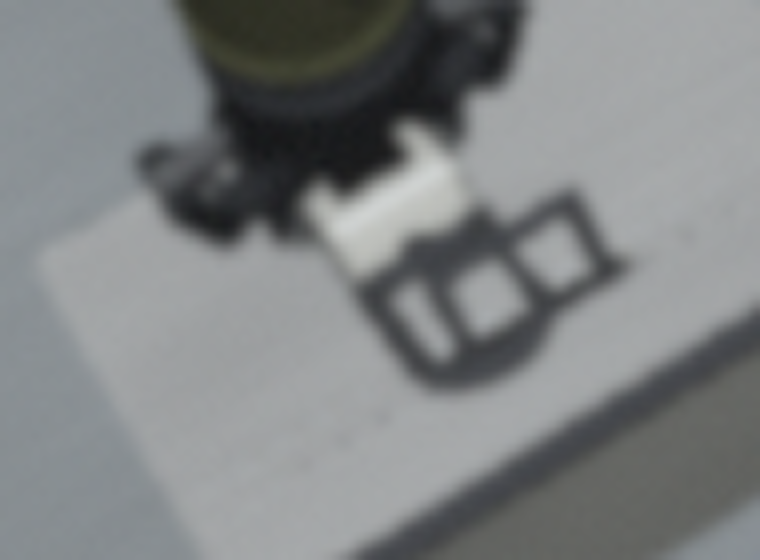

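The sideways force has dropped to zero, the leg stands inside the loop, and the gate bar looks straight again. I'll push 4 mm further to be sure, then take a close look.

Call:
jog_arm(
  series=[
    [0,0.06,0,0,42],
    [0,0,0,0,42],
    [0,0,0,0,42],
    [0,0,0,0,42],
    [0,0,0,0,42],
  ],
)

```text
t: 36.05
eef_pos: [578.1, -207.4, 93.7]
ee_rot: [[0.0, 0.006, 1.0], [0.0, 1.0, -0.006], [-1.0, 0.0, 0.0]]
ft_force: [0.1, 0.2, -4.0]
finger_gap: 49.5
```

```bash
python3 - <<'E'
from h import *
s=env.state();print(s['t'],s['eef_pos'],s['ft_force'],s['torque'],s['finger_gap'])
im=optics.read_camera('scene');a=cv2.resize(im[288:330,255:310,::-1],(520,400),interpolation=cv2.INTER_CUBIC);cv2.imwrite('pics/c28c.png',a)
im=optics.read_camera('side');cv2.imwrite('pics/s28c.png',cv2.resize(im[240:350,360:460,::-1],None,fx=6,fy=5.4,interpolation=cv2.INTER_CUBIC))
E
```

```text
36.05 [ 578.1374865  -207.42855615   93.66369165] [ 0.07780283  0.19016267 -3.99387586] [-0.01548944  0.10330019  0.01493838] 49.46875204073464
```

View pics/c28c.png

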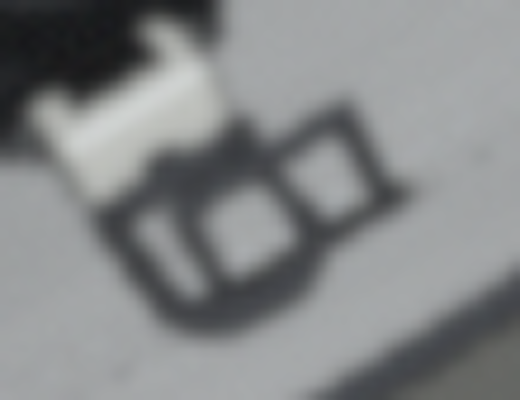

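View pics/s28c.png

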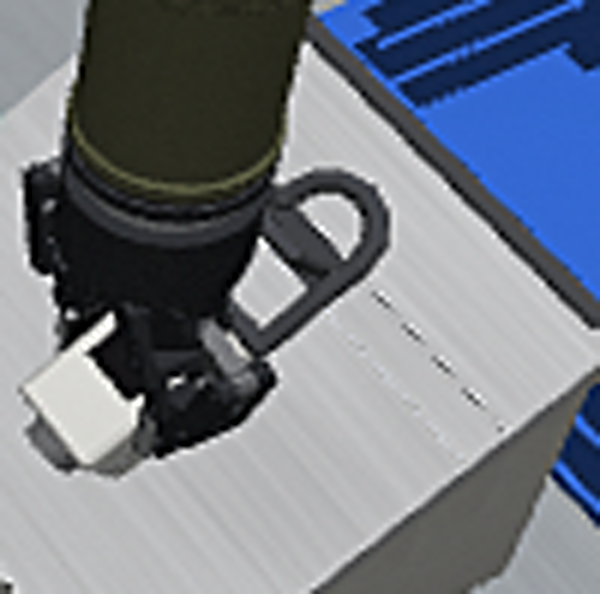

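The side and scene views both show the leg's bar inside the loop with the gate shut behind it. I now slide the logger down the slope so the bend hangs near the leg, lowering it onto the flap.

Call:
jog_arm(
  series=[
    [0.06,-0.05,-0.08,0,42],
    [0.07,0,-0.08,0,42],
    [0.07,0,-0.08,0,42],
    [0.05,0,-0.04,0,42],
    [0,0,0,0,42],
  ],
)

```text
t: 36.78
eef_pos: [561.0, -210.0, 78.4]
ee_rot: [[-0.0, 0.005, 1.0], [0.0, 1.0, -0.005], [-1.0, 0.0, -0.0]]
ft_force: [0.8, -0.1, -2.8]
finger_gap: 49.2
```

```bash
python3 - <<'E'
from h import *
s=env.state();print(s['t'],s['eef_pos'],s['ft_force'],s['torque'],s['finger_gap'])
im=optics.read_camera('scene');a=cv2.resize(im[280:325,250:310,::-1],(520,400),interpolation=cv2.INTER_CUBIC);cv2.imwrite('pics/c29c.png',a)
im=optics.read_camera('side');cv2.imwrite('pics/s29c.png',cv2.resize(im[240:350,360:460,::-1],None,fx=6,fy=5.4,interpolation=cv2.INTER_CUBIC))
E
```

```text
36.775 [ 561.00323698 -210.03124585   78.36582255] [ 0.81669122 -0.09867968 -2.76614424] [-0.06089364  0.020988    0.02087296] 49.167418508813604
```

View pics/s29c.png

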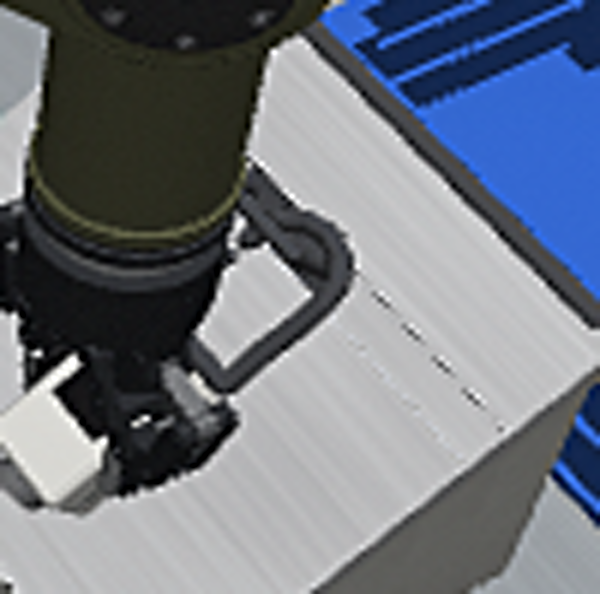

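View pics/c29c.png

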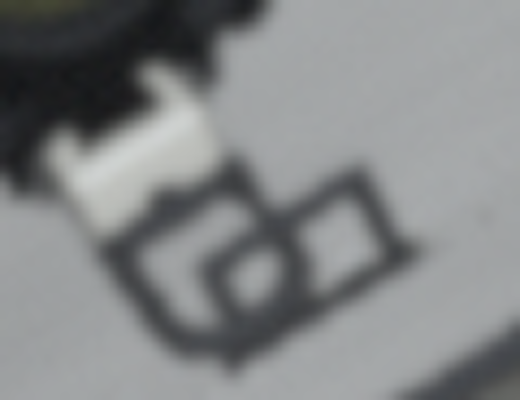

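Call:
jog_arm(
  series=[
    [0.06,0,-0.05,0,42],
    [0,0,0,0,42],
    [0,0,0,0,55],
    [0,0,0,0,70],
    [0,0,0,0,85],
  ],
)

```text
t: 37.5
eef_pos: [558.6, -210.2, 75.3]
ee_rot: [[0.0, 0.005, 1.0], [-0.0, 1.0, -0.005], [-1.0, -0.0, 0.0]]
ft_force: [-0.2, -0.5, -0.5]
finger_gap: 84.5
```

Call:
jog_arm(
  series=[
    [0,0,0,0,85],
    [-0.1,0,0,0,85],
    [-0.5,0,0,0,85],
    [-1,0,0,0,85],
    [-1,0,-0.5,0,85],
  ],
)

```text
t: 38.12
eef_pos: [531.5, -209.5, 229.1]
ee_rot: [[0.001, 0.004, 1.0], [-0.002, 1.0, -0.004], [-1.0, -0.002, 0.001]]
ft_force: [0.6, 0.9, 1.2]
finger_gap: 85.3
```

Call:
jog_arm(
  series=[
    [-0.5,0,-1,0,85],
    [0,0.5,-0.8,0,85],
    [0,0,0,0,85],
    [0,0,0,0,85],
    [0,0,0,0,85],
  ],
)

```text
t: 38.75
eef_pos: [427.4, -179.9, 254.6]
ee_rot: [[-0.002, 0.006, 1.0], [-0.003, 1.0, -0.006], [-1.0, -0.003, -0.002]]
ft_force: [0.4, 0.1, -0.1]
finger_gap: 85.2
```

```bash
python3 - <<'E'
from h import *
s=env.state();print(s['t'],s['eef_pos'],s['ft_force'],s['finger_gap'])
im=optics.read_camera('scene');cv2.imwrite('pics/c30c.png',cv2.resize(im[240:350,200:340,::-1],(760,597),interpolation=cv2.INTER_CUBIC))
im=optics.read_camera('side');cv2.imwrite('pics/s30.png',im[:,:,::-1]);cv2.imwrite('pics/s30c.png',cv2.resize(im[240:350,360:460,::-1],None,fx=6,fy=5.4,interpolation=cv2.INTER_CUBIC))
E
```

```text
38.75 [ 427.40519644 -179.9198224   254.63791426] [ 0.38451403  0.05601665 -0.05753858] 85.19366795573094
```

View pics/c30c.png

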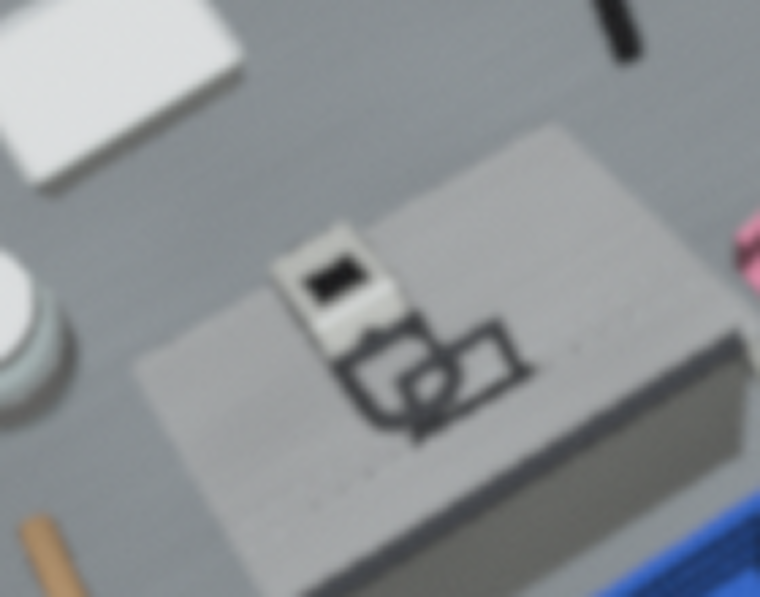

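View pics/s30c.png

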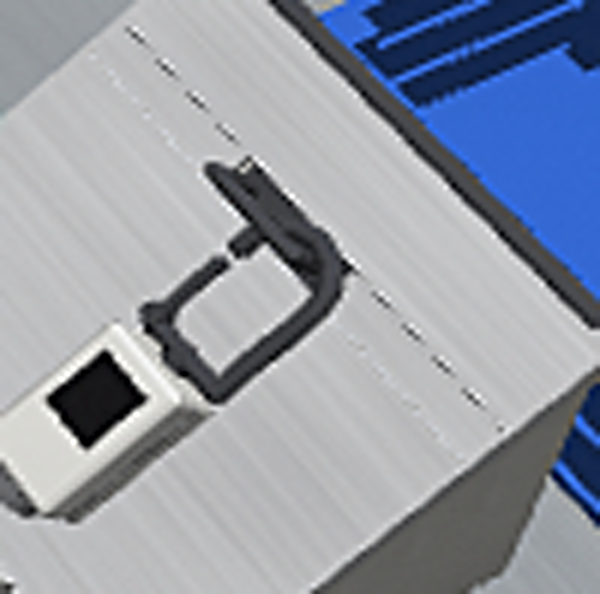

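View pics/s30.png

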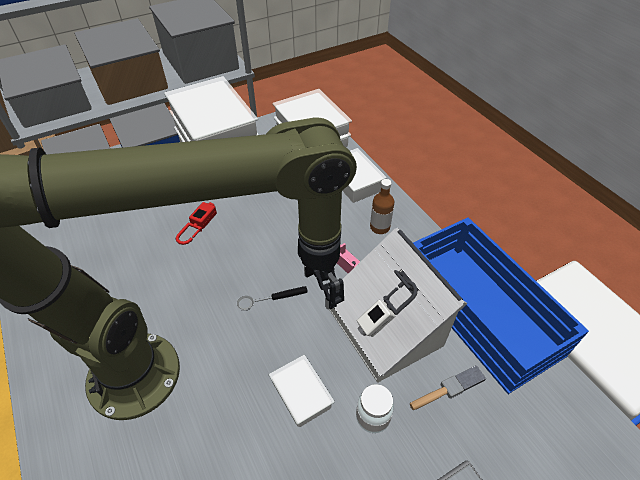

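The logger hangs on the right leg with the gate straight and closed, and the flap is shut. I'll wait a moment and compare pictures to be sure it's at rest.

Call:
jog_arm(
  series=[
    [0,0,0,0,85],
    [0,0,0,0,85],
    [0,0,0,0,85],
    [0,0,0,0,85],
    [0,0,0,0,85],
  ],
)

```text
t: 39.48
eef_pos: [426.6, -179.5, 254.9]
ee_rot: [[0.0, 0.005, 1.0], [0.0, 1.0, -0.005], [-1.0, 0.0, 0.0]]
ft_force: [-0.3, -0.2, -1.1]
finger_gap: 85.0
```

```bash
python3 - <<'E'
from h import *
from station import job_done
s=env.state();im=optics.read_camera('side')[:,:,::-1];a=cv2.imread('pics/s30.png')
d=cv2.absdiff(im.copy(),a)[240:350,355:465].astype(float);print(s['t'],s['ft_force'],s['qvel'].round(2),'diff mean/max',d.mean(),d.max())
if d.mean()<6: job_done();print('handed in')
E
```

```text
39.475 [-0.25976948 -0.1909167  -1.13468753] [ 0.04 -0.08 -0.    0.07  0.02 -0.03  0.  ] diff mean/max 0.6361707988980716 7.0
the job is handed in; nothing more can be done
handed in
```

I handed the job in at 39.5 s, with the logger started and hanging by its hook on the eye's right leg. No verdict is reported, so this rests on my own checks.

**What I did**
- **Start button:** I pushed it to its hard end, about 15 N with no further travel, while the hook was against the steel stop.
- **Flap:** I pressed it shut until it reacted with 30 N, and the eye came up through the slot.
- **Clipping:** The tool can't lean, so I pressed the logger's nose onto the flap until it swung parallel to the slope. I then moved it sideways onto the right leg.
- **Release:** I slid it down until the bend was near the leg, let go and backed the arm away.

**Last checks**
- The leg is inside the loop and the gate bar is straight and closed behind it. The sideways force fell from 1.6 N to about zero as the gate snapped shut.
- The flap is shut and the gripper is clear.
- Two side pictures 0.7 s apart show no movement (mean difference 0.6 grey levels).
- In the pictures I viewed, the bystanders showed no sign of having moved. I didn't measure them.

**What went wrong or disagreed**
- The fingertips sat 15 to 34 mm behind the reported TCP, depending on how far the fingers were open. The first pushes on the button therefore slid over its rim, and I repeated them with the fingers lower.
- Camera estimates of the logger's position differed by 3 to 5 mm. I relied on the wrist camera.

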